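# Ready a second-hand food processor for its buyer

### The job

Get the food processor on this stall ready for its buyer: stand every loose disc from the wooden box on edge in the blue disc rack, one to a slot, and put the lid on the bowl: lugs down through the gates, press, and twist clockwise until it is locked with the lugs at the green marks. Once the lid is locked, and not before, try the machine by pressing the red pulse button right down and letting it go; the lid stays locked. Leave the other goods alone.

Things in the scene. Friction and masses are not known exactly. Their poses are not given: they have to be found in the camera images.
- processor: White food processor, fixed. Origin on the bowl's upright axis at table level; x front to back, z up. Base: rear x -80..85, y +-80, 80 mm high; front deck x -150..-70, 95 mm high, with red pulse button (and an unused knob). Clear bowl with grey bayonet collar: 154 mm across, top at 170 mm. Bowl handle to 118 mm from the axis at -40 degrees, below 165 mm.
- bowl_mouth (a point): On the bowl's axis, 165 mm up, level with the undersides of the collar's two retaining ledges (5 mm thick, inner radius 62 mm); axes as the processor's. The bowl's neck centres the lid with 2.5 mm of play in radius. The lid first rests on a sprung seal with its origin 12.5 mm below this point; locked, its origin is 15 mm below.
- gate (a point): Gate between the ledges (orange mark outside): 66 mm from the axis at +80 degrees from the processor's x (anticlockwise from above), level with the ledges' undersides, 25 degrees wide. The other gate is opposite. With a lug over each gate (5 degrees of play) the lid goes down onto the seal, lug tops still 2.5 mm too high to turn.
- locked_mark (a point): Place of a lug when locked (green mark outside): 66 mm from the axis on the processor's +x side; the other is opposite. Pressed 3 to 4 mm down from its rest on the seal, the lid turns clockwise from above by 80 degrees from the gates to here (about 0.3 N m); stops lie 4 degrees beyond, and 5 degrees the wrong way from the gates.
- seal (a joint): Travel of the black sprung seal ring under the lugs, m: 0 up, 0.005 fully down; 2.5 N to start, 1 N more per mm (the lid weighs 2 N). About 0.0025 when the lid is locked and let go: the seal then holds it up against the ledges.
- lid: White round lid, loose, right way up, 200 g. Origin: centre of its underside, z up. Plug 116 mm across (110 for the lowest 6 mm), 20 mm high; two orange lugs along +x and -x reach 70 mm from the axis, 14 mm wide, 10 to 15 mm above the underside. On top the feed tube, the grip: block 60 mm along x, 36 mm along y, from 20 to 75 mm above the underside. Half a turn makes no difference.
- lid_grip (a point): On the lid's axis in the middle of the feed tube, 48 mm above the lid's underside; axes as the lid's.
- pulse (a joint): Travel of the pulse button, m: 0 out, 0.006 fully down; about 1.5 N to start and 5 N to press right down; springs back.
- pulse_top (a point): Centre of the top of the red pulse button (28 mm across) on the front deck, facing up, 111 mm above the table when out.
- box: Partitioned wooden box without a lid, fixed, 199 mm along x by 140 mm along y, 70 mm high. Origin under its centre, z up. Floor 6 mm; partitions across x every 38 mm (9 mm thick, top at 70 mm) make five compartments 29 mm by 124 mm, in each of which one disc may lean.
- rack: Blue slotted disc rack, fixed, 206 mm along x by 140 mm along y. Origin under its centre, z up. Floor 10 mm up; five slots square to its x at x = -76, -38, 0, 38, 76, each 13 mm wide, between two rows of blocks 65 mm high at 36 to 66 mm either side of the centre line; the middle is open. A disc in a slot stands on the floor, centre 68 mm and top 126 mm above the table.
- disc1_centre (a point): Slicing disc, black with steel faces, 116 mm in diameter, 8 mm thick, 80 g; may be absent. This point: its centre; x along its axis, grey hub (30 mm across, 10 mm proud) on the +x face. At first it stands on its rim in a compartment of the box, top leaning 18 degrees to the box's -x, hub side up; it may have rolled about x.
- disc2_centre (a point): Grating disc, black with steel faces, 116 mm in diameter, 8 mm thick, 80 g; may be absent. This point: its centre; x along its axis, grey hub (30 mm across, 10 mm proud) on the +x face. At first it stands on its rim in a compartment of the box, top leaning 18 degrees to the box's -x, hub side up; it may have rolled about x.
- disc3_centre (a point): Grating disc, black with steel faces, 116 mm in diameter, 8 mm thick, 80 g; may be absent. This point: its centre; x along its axis, grey hub (30 mm across, 10 mm proud) on the +x face. At first it stands on its rim in a compartment of the box, top leaning 18 degrees to the box's -x, hub side up; it may have rolled about x.
- disc4_centre (a point): Grating disc, black with steel faces, 116 mm in diameter, 8 mm thick, 80 g; may be absent. This point: its centre; x along its axis, grey hub (30 mm across, 10 mm proud) on the +x face. At first it stands on its rim in a compartment of the box, top leaning 18 degrees to the box's -x, hub side up; it may have rolled about x.
- disc5_centre (a point): Grating disc, black with steel faces, 116 mm in diameter, 8 mm thick, 80 g; may be absent. This point: its centre; x along its axis, grey hub (30 mm across, 10 mm proud) on the +x face. At first it stands on its rim in a compartment of the box, top leaning 18 degrees to the box's -x, hub side up; it may have rolled about x.
- mug: Blue mug, 76 mm wide, 85 mm high, other goods: leave alone. Origin at the centre of its underside.
- pot: Terracotta pot, 84 mm wide, 90 mm high, other goods: leave alone. Origin at the centre of its underside.
- tin: Yellow tin, 64 mm wide, 85 mm high, other goods: leave alone. Origin at the centre of its underside.
- dish: White bowl, 110 mm wide, 35 mm high, other goods: leave alone. Origin at the centre of its underside.
- candlestick: Brass candlestick, 80 mm wide, 125 mm high, other goods: leave alone. Origin at the centre of its underside.
- jar: Amber jar, 72 mm wide, 110 mm high, other goods: leave alone. Origin at the centre of its underside.
Things that resemble listed ones, but are neither listed nor needed, are in the scene too. Leave any turquoise look-alike of the lid alone. What is shaped like the part that bears disc4_centre but white is not meant.

How it is judged:
By the outcome, as a careful person would: the job done as asked, in the order asked, and still so for the second after the job is handed in, with the robot touching nothing.
Of disc1, disc2, disc3, disc4, disc5 only 3 to 5 are there at a start; the rules pass over those that are not, and their reading is None.
At some moment in a run one of lid may be knocked a few centimetres aside while the robot is not near it.
It also fails if it takes over 210 s, if anything falls off the work surface, if the arm or the gripper's body presses on something with over 40 N, if the wrist force passes 120 N, or if a joint passes its speed limit or range.

### The arm

A 6-joint arm with a two-finger parallel gripper is mounted at the origin on the work surface. World frame = base frame: x ahead of the robot, y to its left, z up, the work surface at z = 0. Lengths are in m, angles in rad, forces in N, time in s.
With the tool pointing down it reaches from about 0.275 to 1 m from the base axis. Payload 8.4 kg.
Tool frame: the origin (TCP) lies at the very end of the fingers, on their centre line; the grasp point (between the pads) lies 19 mm behind it; z points along the fingers, y is the line along which they close (so a half turn about z gives the same grasp; the last joint's range is limited). The gripper opens to 85 mm and grips with 20 to 120 N. Pads are 22 mm wide; open, the fingers measure 114 mm over their backs; the gripper's body (76 mm by 85 mm) begins 54 mm behind the grasp point. The pads swing forward as they close: fully open they stand 13 mm farther back than shut.
Start: joints at [1.23, 0.353, 1.633, -0, 1.155, -0.002], TCP at [0.208, 0.589, 0.231] pointing down, gripper open.
Joint ranges: [-2.63, 2.63], [-0.92, 2.1], [0.06, 2.66], [-1.3, 4.44], [0, 2.69], [-3.02, 3.02]. Speed limits (rad/s): [2.22, 2.22, 2.79, 3.14, 3.14, 3.14].

### API

Orientations are given as a unit quaternion [x, y, z, w].
In Python, from cell import read_state, capture, camera_info, finish_job gives the robot as it stands. The module is installed in compiled form; this text tells all that it offers.
- The arm moves only by the tool jog_arm, never from a script. Its argument "deltas" is a list of rows, each a list of 7 numbers: the shift along the tool's x, y, z in m, then the turn, a rotation vector about the tool's x, y, z in rad, then the opening in per cent of the stroke, from 0 (shut) to 100 (fully open). In form: [[dx, dy, dz, rx, ry, rz, hand], ...]. A call has 1 to 20 rows; each row is the pose to reach, as a shift and turn from the pose commanded when the call began, along the tool's axes at that moment; what a row does not reach only later rows make up. A row lasts 1/8 s, in which the tool goes at most 62.5 mm and 10.7 degrees, less where a joint would pass 70% of its speed; a pose out of reach is approached as far as the arm can. A call with a gripper value outside its range is refused whole. The fingers move at their own pace and stop on an object; "force" is the grip in N (left out, the last holds). Time passes only in rows, so rows that repeat a pose let the fingers close. It gives the time, the measured TCP pose, the force, the opening and the grip force at its end, in the units of the state.
- read_state(): the state, without advancing time (a new reading comes with each control period).
- capture(name): name is "scene" or "side" or "wrist"; returns (picture, depth): 480x640x3 uint8, blue, green, red; 480x640 float32, m along the optical axis (not along the pixel's ray), 0 where there is no reading.
- camera_info(name): a dict with "camera_matrix" (3x3 intrinsics, pixels), "R" (3x3) and "t" (3): a world point X has camera coordinates R X + t. Camera axes: x right, y down, z forward; pixel columns grow to the right and rows downward; lengths in m; the calibration is good to about 2 mm. The wrist camera is an equidistant fisheye: a pixel r from the principal point sees the ray r / f radians off the axis. A picture is of the moment at which its call begins: read the wrist's pose just before it. camera_info takes no time and is no camera call; for the wrist camera it gives the pose at the moment of the call.
- finish_job(): hands the job in; it is judged then, once.
The state is a dict: "time": time; "joint_positions": joint angles; "joint_vel": joint speeds; "effort": joint torques, N m; "tcp_pos": TCP position; "ee_rot": TCP orientation; "contact_force": force on the tool from outside, world axes, zero at the start; "wrist_torque": the same for the moment, N m; "width": opening from 0.0 (shut) to 1.0 (fully open); "grip_force": force on a finger pad.
Only numpy, scipy, OpenCV 4.12 (cv2) and the standard library are available. Lean on these libraries where they do the work, as an engineer would, in place of code of your own. Each camera call takes 0.05 s, during which the arm holds its last target. There are 200 camera calls.

## Working session

There is one attempt and no reset: what is moved stays moved. The work goes in short steps, Python scripts to look and compute and a tool call to move; the robot and the scene stay as the last step left them, time stands still between calls to the robot, and variables do not carry over. Pictures are saved under pics/ and viewed, at most 14 in all, crops included, and the job is handed in when it is done.

Besides the shell and the picture viewer there is one more tool, called after "Call:" in YAML: its name, and indented under it one key for each argument. jog_arm: Moves the arm, as the interface text tells. Its arguments: {"type":"object","properties":{"deltas":{"type":"array","items":{"type":"array","items":{"type":"number"}}},"force":{"type":"number"}},"required":["deltas"]}

```bash
mkdir -p pics; cat > h.py <<'E'
import numpy as np,cv2
from cell import *
from scipy.spatial.transform import Rotation as Ro
def snap(n,f):
    i=camera_info(n); im,d=capture(n); cv2.imwrite('pics/'+f+'.png',im); np.savez('pics/'+f,d=d,K=i['camera_matrix'],R=i['R'],t=i['t'],im=im); return im
def cloud(f):
    z=np.load('pics/'+f+'.npz'); d=z['d'];K=z['K'];v,u=np.mgrid[:480,:640]
    c=np.stack([(u-K[0,2])/K[0,0]*d,(v-K[1,2])/K[1,1]*d,d],-1)
    P=(c-z['t'])@z['R']; P[d==0]=np.nan
    return P,z['im']
E
python3 - <<'E'
from h import *
a=snap('scene','s0');b=snap('side','d0');c=snap('wrist','w0')
print(read_state()); 
for n in('scene','side','wrist'):
  i=camera_info(n);print(n,i['camera_matrix'],-np.array(i['R']).T@i['t'])
E
```

```text
{'time': 0.15, 'joint_positions': array([ 1.22960400e+00,  3.53512157e-01,  1.63397071e+00, -4.56387852e-05,
        1.15517764e+00, -2.38349588e-03]), 'joint_vel': array([-1.89824516e-03, -6.57521380e-04, -1.80108198e-03,  1.17595170e-06,
       -1.12979467e-03, -1.23595513e-03]), 'effort': array([-1.27739822e-03, -6.05635357e+01, -3.42338133e+01, -7.71346822e-05,
        6.08389309e-03, -4.54126337e-07]), 'tcp_pos': array([0.20760989, 0.5891266 , 0.23071653]), 'ee_rot': array([ 1.68586201e-01,  9.85686769e-01, -5.29637182e-04, -7.07073945e-05]), 'contact_force': array([ 0.2229331 , -0.50043446,  0.00537081]), 'wrist_torque': array([ 0.00748119,  0.00243285, -0.02408045]), 'grip_force': 0.0, 'width': 0.9999335923415186}
scene [[611.05501919   0.         322.61817502]
 [  0.         611.05501919 237.25092887]
 [  0.           0.           1.        ]] [1.47248555 0.09637628 1.38280021]
side [[616.35407646   0.         312.48832143]
 [  0.         616.35407646 241.56618207]
 [  0.           0.           1.        ]] [0.43706491 1.33119093 1.01326958]
wrist [[371.64829954   0.         318.22663323]
 [  0.         371.64829954 236.31677775]
 [  0.           0.           1.        ]] [0.14143927 0.61298345 0.37261894]
```

View pics/s0.png

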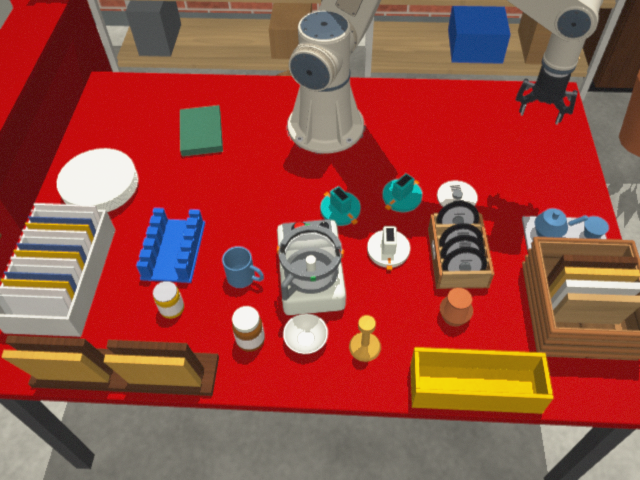

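View pics/d0.png

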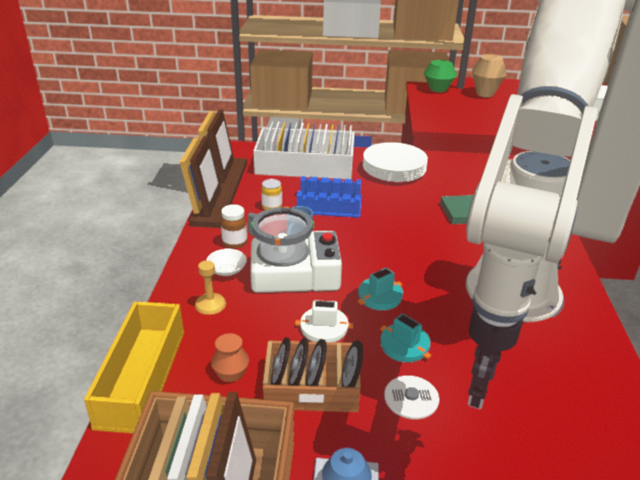

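The lid is the white one at scene (390,248). It could be confused with the turquoise look-alikes at (341,207) and (403,192), which I'll leave alone. The discs are the four black ones in the box at (458,212) and (460,236) to (465,262). The white disc on the table at (457,193) is a decoy.

```bash
python3 - <<'E'
from h import *
from scipy.optimize import least_squares
Ps,ims=cloud('s0');Pd,imd=cloud('d0')
a=cv2.resize(ims[180:300,360:500],None,fx=4,fy=4,interpolation=cv2.INTER_CUBIC)
b=cv2.resize(imd[290:420,250:380],None,fx=4,fy=4,interpolation=cv2.INTER_CUBIC)
cv2.imwrite('pics/c0.png',cv2.resize(np.hstack([a,b[:480,:]]),None,fx=.72,fy=.72))
print('table z',np.nanmedian(Ps[110:140,400:500,2]),np.nanmedian(Pd[330:345,520:540,2]))
def sel(P,im,z0,z1,lo,hi,f):
    hsv=cv2.cvtColor(im,cv2.COLOR_BGR2HSV)
    with np.errstate(invalid='ignore'):
        m=(P[...,2]>z0)&(P[...,2]<z1)&(P[...,0]>lo[0])&(P[...,0]<hi[0])&(P[...,1]>lo[1])&(P[...,1]<hi[1])&f(hsv)
    return P[m]
for n,P,im in(('scene',Ps,ims),('side',Pd,imd)):
    def p(u,v): return P[v-1:v+2,u-1:u+2].reshape(-1,3)
    # rough
    pts={'scene':[('lid',390,236),('col',311,230),('box',437,250),('rack',171,245),('hub',311,262)],'side':[('lid',325,318),('col',283,213),('box',312,404),('rack',330,200)]}[n]
    for k,u,v in pts: print(n,k,np.round(np.nanmedian(p(u,v),0),3))
    def rect(name,z0,z1,lo,hi,f):
        q=sel(P,im,z0,z1,lo,hi,f)
        if len(q)<10: print(n,name,len(q));return
        r=cv2.minAreaRect((q[:,:2]*1000).astype(np.float32));print(n,name,len(q),np.round(np.array(r[0]),1),np.round(r[1],1),round(r[2],1))
    rect('rack',.055,.075,(.3,-.6),(.9,-.1),lambda h:(h[...,0]>100)&(h[...,0]<125)&(h[...,1]>120))
    rect('box',.062,.074,(.3,.3),(.9,.6),lambda h:(h[...,0]<20)&(h[...,1]>60)&(h[...,2]>60))
    rect('tube',.068,.08,(.3,.1),(.8,.35),lambda h:(h[...,1]<60))
    rect('deck',.085,.1,(.2,-.2),(.8,.1),lambda h:(h[...,1]<60)&(h[...,2]>120))
    rect('button',.1,.118,(.2,-.2),(.8,.1),lambda h:((h[...,0]<8)|(h[...,0]>172))&(h[...,1]>150))
    q=sel(P,im,.164,.175,(.2,-.2),(.8,.15),lambda h:h[...,1]<300)
    if len(q)>20:
        s=least_squares(lambda c:np.hypot(q[:,0]-c[0],q[:,1]-c[1])-c[2],[q[:,0].mean(),q[:,1].mean(),.07],loss='soft_l1',f_scale=.003);print(n,'collar',len(q),s.x)
    q=sel(P,im,.015,.025,(.3,.08),(.8,.36),lambda h:(h[...,1]<60)&(h[...,2]>120))
    print(n,'lidtop',len(q),q.min(0),q.max(0)) if len(q) else 0
    np.set_printoptions(suppress=True)
E
```

```text
table z -0.0006851978558157802 0.0005335028878356231
scene lid [0.496 0.198 0.075]
scene col [ 0.553 -0.006  0.167]
scene box [0.529 0.322 0.065]
scene rack [ 0.502 -0.405  0.01 ]
scene hub [ 0.624 -0.002  0.129]
scene rack 1168 [ 517.7 -348.2] [231.6 201.7] 89.3
scene box 871 [601.6 459.1] [392.6 284.7] 1.8
scene tube 356 [440.6 286.8] [193.2 248.6] 75.1
scene deck 688 [630.2 -60.2] [328.2 252.1] 3.9
scene button 37 [493.6 -44.5] [21.3 25.6] 11.7
scene collar 979 [ 0.61804464 -0.00469535  0.07073472]
scene lidtop 708 [0.4351424  0.08003771 0.01500222] [0.68828453 0.25379825 0.02495976]
side lid [0.487 0.214 0.047]
side col [ 0.622 -0.067  0.161]
side box [0.497 0.456 0.019]
side rack [ 0.509 -0.334  0.053]
side rack 596 [ 515.4 -390.4] [142.2 194.4] 89.5
side box 1548 [610.3 463.9] [456.1 258.5] 22.0
side tube 291 [435.8 281.2] [177.2 252.8] 80.5
side deck 1009 [633.9 -17.8] [199.9 365.4] 79.1
side button 59 [500.2 -36.2] [27.3 25.5] 55.2
side collar 716 [0.61577688 0.00016583 0.07138728]
side lidtop 792 [0.43345377 0.08004183 0.01503216] [0.6857698  0.26102758 0.02496384]
```

View pics/c0.png

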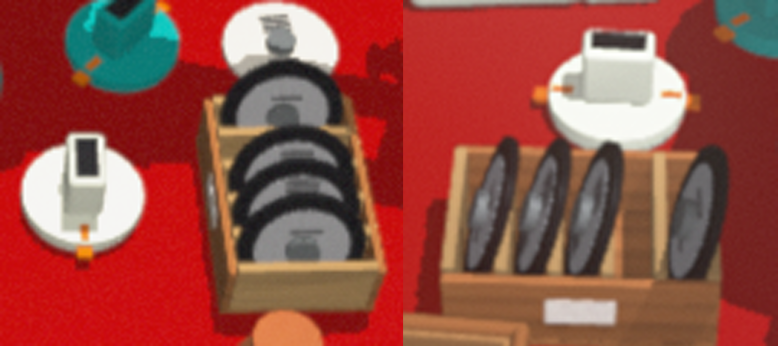

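The crop confirms it: the white lid has orange lugs. Four black discs fill box compartments 1, 3, 4 and 5 counting from the robot's side, and the second is empty. Next I'll move the wrist camera over the box and lid.

Call:
jog_arm:
  deltas:
    - [-0.42,-0.19,-0.12,0,0,1.23,30]
    - [-0.42,-0.19,-0.12,0,0,1.23,30]
    - [-0.42,-0.19,-0.12,0,0,1.23,30]
    - [-0.42,-0.19,-0.12,0,0,1.23,30]
    - [-0.42,-0.19,-0.12,0,0,1.23,30]
    - [-0.42,-0.19,-0.12,0,0,1.23,30]
    - [-0.42,-0.19,-0.12,0,0,1.23,30]
    - [-0.42,-0.19,-0.12,0,0,1.23,30]
    - [-0.42,-0.19,-0.12,0,0,1.23,30]
    - [-0.42,-0.19,-0.12,0,0,1.23,30]
    - [-0.42,-0.19,-0.12,0,0,1.23,30]
  force: 60

```text
time: 1.52
tcp_pos: [0.5397, 0.2715, 0.3508]
ee_rot: [0.706, 0.708, -0.0, -0.0]
contact_force: [0.7, 0.3, -0.6]
width: 0.302
grip_force: 0.0
```

```bash
cat >> h.py <<'E'
def wcloud(f):
    z=np.load('pics/'+f+'.npz'); d=z['d'];K=z['K'];v,u=np.mgrid[:480,:640]
    a=(u-K[0,2])/K[0,0];b=(v-K[1,2])/K[1,1];th=np.hypot(a,b)+1e-9;k=np.tan(np.minimum(th,1.5))/th
    c=np.stack([a*k*d,b*k*d,d],-1);P=(c-z['t'])@z['R'];P[(d==0)|(th>1.3)]=np.nan
    return P,z['im']
def wpx(f,u,v,h):  # pixel + world height -> world
    z=np.load('pics/'+f+'.npz');K=z['K'];a=(u-K[0,2])/K[0,0];b=(v-K[1,2])/K[1,1];th=np.hypot(a,b)+1e-9
    r=z['R'].T@np.array([a/th*np.sin(th),b/th*np.sin(th),np.cos(th)]);o=-z['R'].T@z['t'];return o+r*(h-o[2])/r[2]
def sel(P,im,z0,z1,lo,hi,f):
    hsv=cv2.cvtColor(im,cv2.COLOR_BGR2HSV).astype(int)
    with np.errstate(invalid='ignore'):
        m=(P[...,2]>z0)&(P[...,2]<z1)&(P[...,0]>lo[0])&(P[...,0]<hi[0])&(P[...,1]>lo[1])&(P[...,1]<hi[1])&f(hsv)
    return P[m]
def rect(q):
    r=cv2.minAreaRect((q[:,:2]*1000).astype(np.float32));return len(q),np.round(r[0],1),np.round(r[1],1),round(r[2],1)
def pose():
    s=read_state();R=Ro.from_quat(s['ee_rot']).as_matrix();print('t',round(s['time'],2),'tcp',np.round(s['tcp_pos'],4),'axes x,y',np.round(R[:,0],3),np.round(R[:,1],3),'w',round(s['width'],3),'F',np.round(s['contact_force'],1),'g',round(s['grip_force'],1));return s,R
np.set_printoptions(suppress=True)
E
python3 - <<'E'
from h import *
pose(); i=camera_info('wrist');print(-np.array(i['R']).T@i['t'],np.array(i['R']).round(3)); snap('wrist','w1')
E
```

```text
t 1.52 tcp [0.5397 0.2715 0.3508] axes x,y [-0.003  1.    -0.   ] [ 1.     0.003 -0.001] w 0.302 F [ 0.7  0.3 -0.6] g 0.0
[0.53870462 0.34148979 0.4926643 ] [[ 1.     0.003 -0.001]
 [ 0.003 -0.962  0.275]
 [-0.    -0.275 -0.962]]
```

View pics/w1.png

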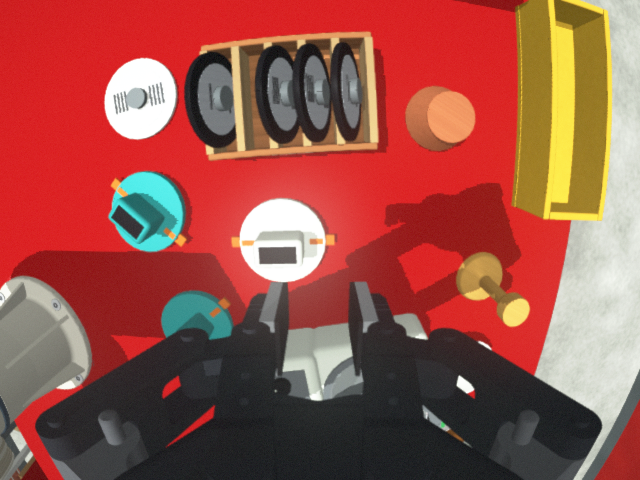

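The wrist view shows the lid at (283,240) with lugs at (236,242) and (330,239). The box corners are at about (202,47), (371,33), (378,150) and (208,158), and the four discs are at about (211,99), (280,93), (314,92) and (347,91).

```bash
python3 - <<'E'
from h import *
P,im=wcloud('w1')
print('table',np.nanmedian(P[180:200,220:230,2]))
c=[wpx('w1',u,v,.07) for u,v in((202,47),(371,33),(378,150),(208,158))];c=np.array(c);print('corners',c.round(3),c.mean(0).round(4))
l=np.array([wpx('w1',u,v,.0125) for u,v in((235,242),(332,239.5))]);print('lugs',l.round(3),l.mean(0).round(4),np.degrees(np.arctan2(*(l[1]-l[0])[[1,0]])))
print('tube',rect(sel(P,im,.07,.08,(.4,.12),(.6,.28),lambda h:h[...,1]<90)))
print('box',rect(sel(P,im,.062,.078,(.35,.3),(.7,.55),lambda h:(h[...,0]<22)&(h[...,0]>8)&(h[...,1]>70)&(h[...,2]>60))))
# white lid rim
q=sel(P,im,.014,.026,(.4,.12),(.6,.3),lambda h:(h[...,1]<60)&(h[...,2]>150));cc,r=cv2.minEnclosingCircle((q[:,:2]*1000).astype(np.float32));print('lid circ',cc,r)
th=np.arctan2(*(c[1]-c[0])[[1,0]]);th2=np.arctan2(*(c[2]-c[3])[[1,0]]);print('yaw',np.degrees([th,th2]))
yaw=(th+th2)/2;e=np.array([np.cos(yaw),np.sin(yaw)]);n=np.array([-e[1],e[0]])
q=sel(P,im,.075,.14,(.35,.3),(.7,.55),lambda h:h[...,1]<90)
s=(q[:,:2]-c.mean(0)[:2])@e; w=(q[:,:2]-c.mean(0)[:2])@n
for a in np.arange(-110,110,6):
    m=(s*1000>=a)&(s*1000<a+6)
    if m.sum()>3: print(a,m.sum(),q[m,2].max().round(3),(w[m].mean()*1000).round(1), (w[m].min()*1000).round(),(w[m].max()*1000).round())
E
```

```text
table -0.0006118392640510616
corners [[0.404 0.448 0.07 ]
 [0.597 0.46  0.07 ]
 [0.606 0.323 0.07 ]
 [0.41  0.315 0.07 ]] [0.5043 0.3865 0.07  ]
lugs [[0.424 0.196 0.013]
 [0.557 0.2   0.013]] [0.4907 0.1979 0.0125] 1.7539994819629177
tube (1304, array([489.6, 199.2]), array([59.5, 36. ]), 2.5)
box (4411, array([544.3, 390.3]), array([282.1, 139.7]), 3.6)
lid circ (489.5111083984375, 199.079833984375) 58.19725036621094
yaw [3.45738037 2.28679231]
-110 18 0.117 4.7 -7.0 15.0
-104 299 0.118 2.4 -37.0 44.0
-98 734 0.116 1.1 -49.0 52.0
-92 872 0.101 1.2 -53.0 57.0
-86 215 0.084 -5.7 -53.0 50.0
-80 86 0.081 2.7 -8.0 14.0
-32 147 0.118 2.8 -28.0 33.0
-26 487 0.119 0.9 -45.0 50.0
-20 667 0.11 -0.2 -53.0 52.0
-14 575 0.095 -0.1 -55.0 55.0
-8 87 0.081 1.2 -10.0 12.0
-2 56 0.081 1.1 -10.0 12.0
4 71 0.117 0.5 -22.0 28.0
10 428 0.119 -0.0 -44.0 46.0
16 545 0.116 -1.0 -52.0 55.0
22 541 0.101 0.6 -54.0 55.0
28 185 0.083 -2.8 -54.0 53.0
34 78 0.081 0.8 -9.0 12.0
40 10 0.116 2.3 -2.0 7.0
46 337 0.118 0.5 -37.0 39.0
52 436 0.119 0.3 -47.0 51.0
58 358 0.104 4.9 -52.0 53.0
64 217 0.086 1.2 -46.0 54.0
70 97 0.081 0.4 -10.0 11.0
76 21 0.08 -3.2 -11.0 12.0
```

```bash
cat >> h.py <<'E'
def discs(f,yaw,c0,starts):
    P,im=wcloud(f);e=np.array([np.cos(yaw),np.sin(yaw),0]);n=np.array([-e[1],e[0],0])
    q=sel(P,im,.072,.14,(.35,.3),(.7,.55),lambda h:h[...,1]<90);o=np.array([*c0,0])
    L=np.stack([(q-o)@e,(q-o)@n,q[:,2]],1)
    for s0 in starts:
        # front face: s = a + b*w + t*z, hub excluded
        m=(abs(L[:,0]-(s0-.32*(L[:,2]-.09)))<.012)&(np.hypot(L[:,1],(L[:,2]-.0624)/.95)>.02);X=L[m]
        A=np.stack([np.ones(len(X)),X[:,1],X[:,2]-.0624],1);w=np.ones(len(X),bool)
        for _ in range(8):
            k=np.linalg.lstsq(A[w],X[w,0],rcond=None)[0];r=X[:,0]-A@k;w=abs(r)<max(.0012,1.5*np.std(r[w]))
        tilt=np.degrees(np.arctan(-k[2]));s=k[0]-.004/np.cos(np.radians(tilt))
        rim=X[np.hypot(X[:,1],(X[:,2]-.0624)/.95)>.045]
        c=o+s*e+np.array([0,0,.0624]);print('disc s',(s*1000).round(1),'tilt',tilt.round(1),'twist',np.degrees(np.arctan(-k[1])).round(1),'n',w.sum(),'centre',c.round(4),'w mid',((rim[:,1].min()+rim[:,1].max())/2*1000).round(1),'ztop',X[:,2].max().round(3))
E
python3 - <<'E'
from h import *
P,im=wcloud('w1')
q=sel(P,im,.064,.076,(.39,.3),(.618,.55),lambda h:(h[...,0]<22)&(h[...,0]>8)&(h[...,1]>70)&(h[...,2]>60));print(rect(q))
discs('w1',np.radians(3),(.5043,.3865),[-.095,-.0205,.0165,.055])
E
```

```text
(3713, array([503.1, 387.7]), array([199.5, 139.3]), 3.6)
disc s -84.8 tilt 18.8 twist 0.5 n 1726 centre [0.4197 0.3821 0.0624] w mid 1.6 ztop 0.118
disc s -8.9 tilt 18.5 twist 0.5 n 1352 centre [0.4954 0.386  0.0624] w mid 0.9 ztop 0.119
disc s 29.4 tilt 19.2 twist 0.4 n 1169 centre [0.5337 0.388  0.0624] w mid 0.8 ztop 0.119
disc s 67.5 tilt 19.2 twist 0.7 n 835 centre [0.5717 0.39   0.0624] w mid 0.8 ztop 0.119
```

```bash
cat >> h.py <<'E'
def Rt(yaw,tilt=0): # tool y along yaw(deg), leaning by tilt with discs
    y,t=np.radians([yaw,tilt]);e=np.array([np.cos(y),np.sin(y),0]);n=np.array([-e[1],e[0],0]);Z=np.array([0,0,1])
    return np.stack([n,np.cos(t)*e+np.sin(t)*Z,np.sin(t)*e-np.cos(t)*Z],1)
def go(*targets):
    s,R=pose()
    for p,Rg in targets: print(np.r_[R.T@(np.array(p)-s['tcp_pos']),Ro.from_matrix(R.T@Rg).as_rotvec()].round(4).tolist())
def disc_tcp(c,u,yaw=3.5,t=18.5): return np.array(c)-Rt(yaw,t)[:,2]*u
E
python3 - <<'E'
from h import *
c=(.4197,.3835,.0624);R=Rt(3.5,18.5)
go((disc_tcp(c,120),R)) if 0 else go((disc_tcp(c,.12),R),(disc_tcp(c,.026),R),(disc_tcp(c,.026)+[0,0,.14],R))
E
```

```text
t 1.57 tcp [0.5397 0.2715 0.3509] axes x,y [-0.004  1.    -0.   ] [ 1.     0.004 -0.001] w 0.3 F [ 0.3  0.  -0.5] g 0.0
[0.1102, -0.1575, 0.1748, -0.3236, 0.0094, -0.0571]
[0.1119, -0.1277, 0.2639, -0.3236, 0.0094, -0.0571]
[0.1119, -0.1278, 0.1239, -0.3236, 0.0094, -0.0571]
```

Call:
jog_arm:
  deltas:
    - [0.11,-0.1575,0.175,-0.3236,0.0094,-0.0571,24]
    - [0.11,-0.1575,0.175,-0.3236,0.0094,-0.0571,24]
    - [0.11,-0.1575,0.175,-0.3236,0.0094,-0.0571,24]
    - [0.11,-0.1575,0.175,-0.3236,0.0094,-0.0571,24]
    - [0.11,-0.1575,0.175,-0.3236,0.0094,-0.0571,24]
    - [0.11,-0.1575,0.175,-0.3236,0.0094,-0.0571,24]
    - [0.111,-0.1445,0.21,-0.3236,0.0094,-0.0571,24]
    - [0.112,-0.136,0.24,-0.3236,0.0094,-0.0571,24]
    - [0.112,-0.1277,0.264,-0.3236,0.0094,-0.0571,24]
    - [0.112,-0.1277,0.264,-0.3236,0.0094,-0.0571,24]

```text
time: 2.82
tcp_pos: [0.4141, 0.3816, 0.0871]
ee_rot: [0.677, 0.718, 0.117, 0.111]
contact_force: [0.1, 0.1, 0.1]
width: 0.238
grip_force: 0.0
```

```bash
python3 - <<'E'
from h import *
c=(.4197,.3835,.0624);R=Rt(3.5,18.5)
go((disc_tcp(c,.026),R)); snap('wrist','w2')
E
```

```text
t 2.83 tcp [0.4141 0.3816 0.0871] axes x,y [-0.058  0.998 -0.001] [0.947 0.055 0.318] w 0.238 F [0.1 0.1 0.1] g 0.0
[0.0015, -0.0024, -0.0007, 0.0005, 0.0018, -0.0028]
```

View pics/w2.png

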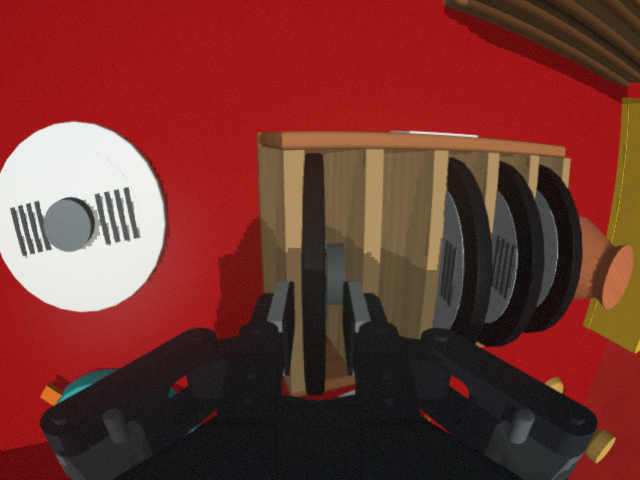

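The disc is centred between the fingers (fingers at 283 and 350, disc at 316). I'll grip it, lift it, stand it upright and carry it over to view the rack.

Call:
jog_arm:
  deltas:
    - [0,0,0,0,0,0,0]
    - [0,0,0,0,0,0,0]
    - [0,0,0,0,0,0,0]
    - [0,0,0,0,0,0,0]
    - [0,0,-0.03,0,0,0,0]
    - [0,0,-0.08,0,0,0,0]
    - [0,0,-0.14,0,0,0,0]
    - [0,0,-0.2,0,0,0,0]
  force: 60

```text
time: 3.88
tcp_pos: [0.3486, 0.3785, 0.279]
ee_rot: [0.677, 0.718, 0.118, 0.11]
contact_force: [0.9, 0.5, -1.0]
width: 0.085
grip_force: 61.1
```

```bash
python3 - <<'E'
from h import *
go(((.45,.30,.36),Rt(0)),((.52,-.47,.40),Rt(0)))
E
```

```text
t 3.88 tcp [0.3486 0.3785 0.279 ] axes x,y [-0.06   0.998  0.001] [0.946 0.057 0.318] w 0.085 F [ 0.9  0.5 -1. ] g 61.1
[-0.0844, 0.1173, -0.0461, 0.324, -0.0104, 0.0594]
[-0.8571, 0.1526, -0.0769, 0.324, -0.0104, 0.0594]
```

Call:
jog_arm:
  deltas:
    - [-0.085,0.117,-0.046,0.324,-0.01,0.059,0]
    - [-0.085,0.117,-0.046,0.324,-0.01,0.059,0]
    - [-0.085,0.117,-0.046,0.324,-0.01,0.059,0]
    - [-0.857,0.153,-0.077,0.324,-0.01,0.059,0]
    - [-0.857,0.153,-0.077,0.324,-0.01,0.059,0]
    - [-0.857,0.153,-0.077,0.324,-0.01,0.059,0]
    - [-0.857,0.153,-0.077,0.324,-0.01,0.059,0]
    - [-0.857,0.153,-0.077,0.324,-0.01,0.059,0]
    - [-0.857,0.153,-0.077,0.324,-0.01,0.059,0]
    - [-0.857,0.153,-0.077,0.324,-0.01,0.059,0]
    - [-0.857,0.153,-0.077,0.324,-0.01,0.059,0]
    - [-0.857,0.153,-0.077,0.324,-0.01,0.059,0]
    - [-0.857,0.153,-0.077,0.324,-0.01,0.059,0]
    - [-0.857,0.153,-0.077,0.324,-0.01,0.059,0]
    - [-0.857,0.153,-0.077,0.324,-0.01,0.059,0]
    - [-0.857,0.153,-0.077,0.324,-0.01,0.059,0]
    - [-0.857,0.153,-0.077,0.324,-0.01,0.059,0]
    - [-0.857,0.153,-0.077,0.324,-0.01,0.059,0]

```text
time: 6.12
tcp_pos: [0.5207, -0.4688, 0.3985]
ee_rot: [0.707, 0.707, -0.0, -0.0]
contact_force: [0.4, 0.2, -0.5]
width: 0.081
grip_force: 61.1
```

```bash
python3 - <<'E'
from h import *
pose();snap('wrist','w3')
P,im=wcloud('w3')
q=sel(P,im,.058,.072,(.3,-.6),(.8,-.2),lambda h:(h[...,0]>100)&(h[...,0]<125)&(h[...,1]>120));print('rack',rect(q))
q=sel(P,im,.16,.176,(.45,-.15),(.8,.15),lambda h:h[...,1]<80);print('col',rect(q))
E
```

```text
t 6.12 tcp [ 0.5207 -0.4688  0.3985] axes x,y [-0.  1.  0.] [ 1.     0.    -0.001] w 0.081 F [ 0.4  0.2 -0.5] g 61.1
rack (4468, array([ 515.6, -339.9]), array([244. , 195.2]), 88.9)
col (0, array([0., 0.]), array([0., 0.]), 0.0)
```

View pics/w3.png

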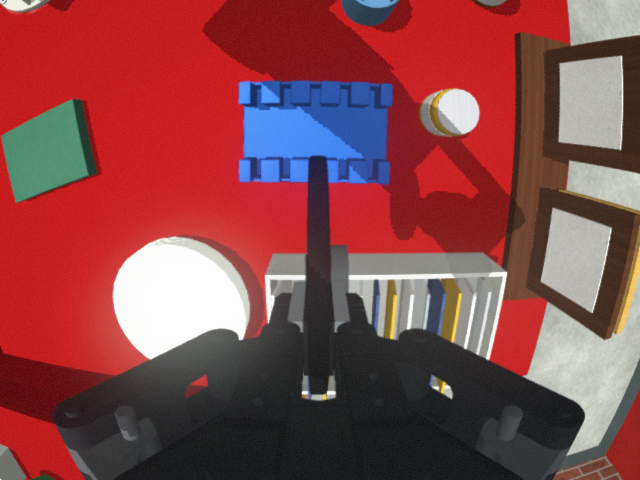

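The rack fills (240–392, 82–182) with five open slots. I'll measure its slots from the cloud.

```bash
python3 - <<'E'
from h import *
P,im=wcloud('w3')
f=lambda h:(h[...,0]>100)&(h[...,0]<125)&(h[...,1]>120)
q=sel(P,im,.058,.072,(.3,-.6),(.8,-.29),f);r=rect(q);print('rack',r,np.median(q[:,2]))
c=r[1]/1000;best=None
from scipy.optimize import minimize
for a in np.radians(np.arange(-4,4.01,.25)):
    s=(q[:,:2]-c)@[np.cos(a),np.sin(a)]
    for o in np.arange(-.008,.0081,.0005):
        x=np.abs((s-o+.095)%.038-.019)  # 0 at slot centres (s=o+k*.038)
        n=(x<.0062).sum()
        if best is None or n<best[0]: best=(n,np.degrees(a),o)
        
print(best)
a=np.radians(best[1]);s=(q[:,:2]-c)@[np.cos(a),np.sin(a)]
print(np.histogram(s*1000,bins=np.arange(-105,106,3)))
w=(q[:,:2]-c)@[-np.sin(a),np.cos(a)];print(w.min(),w.max())
E
```

```text
rack (4428, array([ 514.5, -396.4]), array([130.9, 195.2]), 88.9) 0.06410141034873493
(np.int64(53), np.float64(-1.0), np.float64(6.938893903907228e-18))
(array([  0,   0,  45, 110, 107,  93, 102,  99,   0,   0,   0,   5,  91,
       108, 108, 102, 109, 107, 105, 110,  49,   0,   0,   0,  55,  95,
       100, 126,  90, 106, 118,  92,  81,   0,   0,   0,   0,  38,  52,
        50,  77,  96, 112, 103, 103,  53,   0,   0,   0,  35, 112, 107,
        95, 107, 107,  94, 112,  99,  19,   0,   0,   0,  83, 102, 101,
       110, 104,  44,   0,   0]), array([-105, -102,  -99,  -96,  -93,  -90,  -87,  -84,  -81,  -78,  -75,
        -72,  -69,  -66,  -63,  -60,  -57,  -54,  -51,  -48,  -45,  -42,
        -39,  -36,  -33,  -30,  -27,  -24,  -21,  -18,  -15,  -12,   -9,
         -6,   -3,    0,    3,    6,    9,   12,   15,   18,   21,   24,
         27,   30,   33,   36,   39,   42,   45,   48,   51,   54,   57,
         60,   63,   66,   69,   72,   75,   78,   81,   84,   87,   90,
         93,   96,   99,  102,  105]))
-0.0655229370848391 0.06543147501215207
```

```bash
cat >> h.py <<'E'
RK=np.array([.5145,-.3964]);RY=-1.0
def slot(s,z): a=np.radians(RY);return np.r_[RK+s*np.array([np.cos(a),np.sin(a)]),z]
E
python3 - <<'E'
from h import *
go((slot(.076,.20),Rt(RY)),(slot(.076,.162),Rt(RY)))
E
```

```text
t 6.17 tcp [ 0.5208 -0.4685  0.3988] axes x,y [-0.001  1.    -0.   ] [ 1.     0.001 -0.   ] w 0.082 F [-0.6 -0.8  0.3] g 61.1
[0.0708, 0.0698, 0.1988, -0.0003, 0.0002, 0.0184]
[0.0708, 0.0699, 0.2368, -0.0003, 0.0002, 0.0184]
```

Call:
jog_arm:
  deltas:
    - [0.071,0.07,0.19,0,0,0.018,0]
    - [0.071,0.07,0.19,0,0,0.018,0]
    - [0.071,0.07,0.19,0,0,0.018,0]
    - [0.071,0.07,0.19,0,0,0.018,0]
    - [0.071,0.07,0.237,0,0,0.018,0]
    - [0.071,0.07,0.237,0,0,0.018,0]
    - [0.071,0.07,0.237,0,0,0.018,0]

```text
time: 7.05
tcp_pos: [0.5913, -0.3987, 0.1635]
ee_rot: [0.713, 0.701, -0.0, 0.001]
contact_force: [0.3, 0.5, -0.6]
width: 0.082
grip_force: 61.0
```

```bash
python3 - <<'E'
from h import *
go((slot(.076,.162),Rt(RY)),(slot(.076,.096),Rt(RY)))
im=snap('wrist','w4');cv2.imwrite('pics/w4c.png',cv2.resize(im[120:420,200:440],None,fx=2,fy=2))
E
```

```text
t 7.05 tcp [ 0.5913 -0.3987  0.1635] axes x,y [ 0.017  1.    -0.001] [ 1.    -0.017  0.001] w 0.082 F [ 0.3  0.5 -0.6] g 61.0
[0.001, -0.0009, 0.0015, 0.0012, 0.0014, 0.0001]
[0.0011, -0.001, 0.0675, 0.0012, 0.0014, 0.0001]
```

View pics/w4c.png

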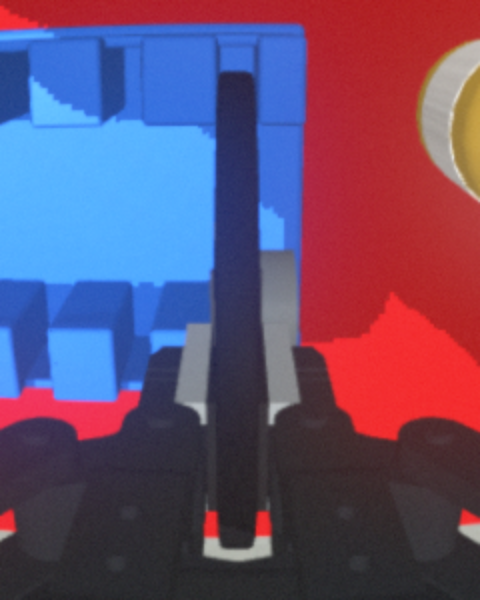

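The disc is aligned with the end slot: disc at crop column 235, slot at 238. I'll lower it straight down.

Call:
jog_arm:
  deltas:
    - [0.001,0,0.03,0,0,0,0]
    - [0.001,0,0.05,0,0,0,0]
    - [0.001,0,0.062,0,0,0,0]
    - [0.001,0,0.067,0,0,0,0]
    - [0.001,0,0.067,0,0,0,0]
    - [0.001,0,0.067,0,0,0,0]

```text
time: 7.85
tcp_pos: [0.5912, -0.3983, 0.0955]
ee_rot: [0.713, 0.701, -0.0, 0.001]
contact_force: [-0.9, 1.4, 4.2]
width: 0.089
grip_force: 61.8
```

Call:
jog_arm:
  deltas:
    - [0,0,0,0,0,0,24]
    - [0,0,0,0,0,0,24]
    - [0,0,0,0,0,0,24]
    - [0,0,-0.05,0,0,0,24]
    - [0,0,-0.1,0,0,0,24]
    - [0,0,-0.16,0,0,0,24]
    - [0,0,-0.22,0,0,0,24]
    - [0,0,-0.22,0,0,0,24]

```text
time: 8.85
tcp_pos: [0.5927, -0.3991, 0.321]
ee_rot: [0.713, 0.701, 0.001, 0.005]
contact_force: [-0.5, 0.2, -0.4]
width: 0.241
grip_force: 0.0
```

```bash
python3 - <<'E'
from h import *
D=[(.4954,.387,.0624),(.5337,.389,.0624),(.5717,.391,.0624)];R=Rt(3.5,18.5);c=D[0]
go((disc_tcp(c,.026)+[-.04,-.05,.22],R),(disc_tcp(c,.1),R),(disc_tcp(c,.026),R))
snap('wrist','w5')
P,im=wcloud('w5');q=sel(P,im,.07,.15,(.5,-.5),(.7,-.3),lambda h:h[...,1]<90)
if len(q): print(len(q),q.min(0).round(3),q.max(0).round(3))
E
```

```text
t 8.85 tcp [ 0.5927 -0.3991  0.321 ] axes x,y [ 0.018  1.    -0.006] [ 1.    -0.018  0.008] w 0.241 F [-0.5  0.2 -0.4] g 0.0
[0.7329, -0.1589, 0.0084, -0.315, 0.0188, -0.0774]
[0.7826, -0.1444, 0.1581, -0.315, 0.0188, -0.0774]
[0.7849, -0.1215, 0.2284, -0.315, 0.0188, -0.0774]
1665 [ 0.586 -0.409  0.07 ] [ 0.7   -0.335  0.126]
```

Call:
jog_arm:
  deltas:
    - [0.733,-0.159,0.008,-0.318,0.018,-0.077,24]
    - [0.733,-0.159,0.008,-0.318,0.018,-0.077,24]
    - [0.733,-0.159,0.008,-0.318,0.018,-0.077,24]
    - [0.733,-0.159,0.008,-0.318,0.018,-0.077,24]
    - [0.733,-0.159,0.008,-0.318,0.018,-0.077,24]
    - [0.733,-0.159,0.008,-0.318,0.018,-0.077,24]
    - [0.733,-0.159,0.008,-0.318,0.018,-0.077,24]
    - [0.733,-0.159,0.008,-0.318,0.018,-0.077,24]
    - [0.733,-0.159,0.008,-0.318,0.018,-0.077,24]
    - [0.733,-0.159,0.008,-0.318,0.018,-0.077,24]
    - [0.733,-0.159,0.008,-0.318,0.018,-0.077,24]
    - [0.733,-0.159,0.008,-0.318,0.018,-0.077,24]
    - [0.733,-0.159,0.008,-0.318,0.018,-0.077,24]
    - [0.783,-0.144,0.158,-0.318,0.018,-0.077,24]
    - [0.783,-0.144,0.158,-0.318,0.018,-0.077,24]
    - [0.783,-0.144,0.158,-0.318,0.018,-0.077,24]
    - [0.783,-0.144,0.158,-0.318,0.018,-0.077,24]
    - [0.783,-0.144,0.158,-0.318,0.018,-0.077,24]
    - [0.783,-0.144,0.158,-0.318,0.018,-0.077,24]

```text
time: 11.28
tcp_pos: [0.4614, 0.3878, 0.1581]
ee_rot: [0.677, 0.718, 0.118, 0.107]
contact_force: [-0.2, -0.6, 0.2]
width: 0.235
grip_force: 0.0
```

```bash
python3 - <<'E'
from h import *
D=[(.4954,.387,.0624),(.5337,.389,.0624),(.5717,.391,.0624)];R=Rt(3.5,18.5);c=D[0]
go((disc_tcp(c,.026),R))
snap('wrist','w6');discs('w6',np.radians(3.5),(.503,.3877),[-.0205,.0165,.055])
E
```

```text
t 11.28 tcp [0.4614 0.3878 0.1581] axes x,y [-0.06   0.998  0.007] [0.948 0.055 0.314] w 0.235 F [-0.2 -0.6  0.2] g 0.0
[-0.0033, 0.002, 0.0755, -0.003, -0.0063, -0.0031]
disc s -23.6 tilt 5.7 twist -2.9 n 820 centre [0.4795 0.3863 0.0624] w mid 6.5 ztop 0.118
disc s 17.2 tilt 11.7 twist -2.7 n 1274 centre [0.5201 0.3887 0.0624] w mid 9.9 ztop 0.118
disc s 58.1 tilt 15.8 twist -0.1 n 1463 centre [0.561  0.3912 0.0624] w mid 8.6 ztop 0.118
```

Call:
jog_arm:
  deltas:
    - [-0.002,0.002,0.03,-0.003,-0.006,-0.003,24]
    - [-0.003,0.002,0.055,-0.003,-0.006,-0.003,24]
    - [-0.003,0.002,0.075,-0.003,-0.006,-0.003,24]
    - [-0.003,0.002,0.075,-0.003,-0.006,-0.003,24]
    - [-0.003,0.002,0.075,-0.003,-0.006,-0.003,0]
    - [-0.003,0.002,0.075,-0.003,-0.006,-0.003,0]
    - [-0.003,0.002,0.075,-0.003,-0.006,-0.003,0]
    - [-0.003,0.002,0.075,-0.003,-0.006,-0.003,0]

```text
time: 12.32
tcp_pos: [0.4873, 0.3873, 0.0872]
ee_rot: [0.676, 0.719, 0.117, 0.11]
contact_force: [7.1, -0.4, -4.4]
width: 0.083
grip_force: 60.6
```

```bash
python3 - <<'E'
from h import *
c=(.4954,.387,.0624);R=Rt(3.5,18.5);s,_=pose();print('u',(s['tcp_pos']-c)@-R[:,2])
p=s['tcp_pos']-R[:,2]*.2
go((p,R),(p*[1,0,1]+[.07,.25,.05],Rt(0)),(slot(.038,.30),Rt(RY)),(slot(.038,.165),Rt(RY)))
E
```

```text
t 12.32 tcp [0.4873 0.3873 0.0872] axes x,y [-0.062  0.998  0.   ] [0.946 0.059 0.318] w 0.083 F [ 7.1 -0.4 -4.4] g 60.6
u 0.026030809400156257
t 12.32 tcp [0.4873 0.3873 0.0872] axes x,y [-0.062  0.998  0.   ] [0.946 0.059 0.318] w 0.083 F [ 7.1 -0.4 -4.4] g 60.6
[0.0001, 0.0001, -0.2, 0.0006, -0.0003, 0.0008]
[-0.1374, 0.0744, -0.2278, 0.3234, -0.01, 0.0614]
[-0.7869, 0.0833, -0.1966, 0.3233, -0.0129, 0.0787]
[-0.7869, 0.0404, -0.0686, 0.3233, -0.0129, 0.0787]
```

Call:
jog_arm:
  deltas:
    - [0,0,-0.05,0,0,0,0]
    - [0,0,-0.1,0,0,0,0]
    - [0,0,-0.15,0,0,0,0]
    - [0,0,-0.2,0,0,0,0]
    - [-0.787,0.083,-0.197,0.323,-0.013,0.079,0]
    - [-0.787,0.083,-0.197,0.323,-0.013,0.079,0]
    - [-0.787,0.083,-0.197,0.323,-0.013,0.079,0]
    - [-0.787,0.083,-0.197,0.323,-0.013,0.079,0]
    - [-0.787,0.083,-0.197,0.323,-0.013,0.079,0]
    - [-0.787,0.083,-0.197,0.323,-0.013,0.079,0]
    - [-0.787,0.083,-0.197,0.323,-0.013,0.079,0]
    - [-0.787,0.083,-0.197,0.323,-0.013,0.079,0]
    - [-0.787,0.083,-0.197,0.323,-0.013,0.079,0]
    - [-0.787,0.083,-0.197,0.323,-0.013,0.079,0]
    - [-0.787,0.083,-0.197,0.323,-0.013,0.079,0]
    - [-0.787,0.083,-0.197,0.323,-0.013,0.079,0]
    - [-0.787,0.083,-0.197,0.323,-0.013,0.079,0]
    - [-0.787,0.083,-0.197,0.323,-0.013,0.079,0]
    - [-0.787,0.083,-0.197,0.323,-0.013,0.079,0]
    - [-0.787,0.083,-0.197,0.323,-0.013,0.079,0]

```text
time: 14.82
tcp_pos: [0.5512, -0.3962, 0.3004]
ee_rot: [0.713, 0.701, -0.001, -0.0]
contact_force: [0.4, -0.3, -0.8]
width: 0.085
grip_force: 63.2
```

```bash
python3 - <<'E'
from h import *
go((slot(.038,.162),Rt(RY)),(slot(.038,.0955),Rt(RY)))
E
```

```text
t 14.82 tcp [ 0.5512 -0.3962  0.3004] axes x,y [ 0.017  1.    -0.002] [ 1.    -0.017 -0.002] w 0.085 F [ 0.4 -0.3 -0.8] g 63.2
[-0.0006, 0.0016, 0.1384, -0.0017, 0.0016, 0.0006]
[-0.0005, 0.0017, 0.2049, -0.0017, 0.0016, 0.0006]
```

Call:
jog_arm:
  deltas:
    - [0,0.0017,0.06,0,0,0,0]
    - [0,0.0017,0.12,0,0,0,0]
    - [0,0.0017,0.138,0,0,0,0]
    - [0,0.0017,0.138,0,0,0,0]
    - [0,0.0017,0.16,0,0,0,0]
    - [0,0.0017,0.18,0,0,0,0]
    - [0,0.0017,0.195,0,0,0,0]
    - [0,0.0017,0.204,0,0,0,0]
    - [0,0.0017,0.204,0,0,0,0]

```text
time: 15.95
tcp_pos: [0.5521, -0.3978, 0.0953]
ee_rot: [0.714, 0.701, -0.001, -0.001]
contact_force: [0.0, 0.5, -0.5]
width: 0.083
grip_force: 63.2
```

Call:
jog_arm:
  deltas:
    - [0,0,0.001,0,0,0,24]
    - [0,0,0.001,0,0,0,24]
    - [0,0,0.001,0,0,0,24]
    - [0,0,-0.05,0,0,0,24]
    - [0,0,-0.1,0,0,0,24]
    - [0,0,-0.16,0,0,0,24]
    - [0,0,-0.22,0,0,0,24]
    - [0,0,-0.22,0,0,0,24]
    - [0,0,-0.22,0,0,0,24]

```text
time: 17.08
tcp_pos: [0.5526, -0.3974, 0.3156]
ee_rot: [0.713, 0.701, -0.001, -0.0]
contact_force: [0.5, 1.0, -0.3]
width: 0.237
grip_force: 0.0
```

```bash
python3 - <<'E'
from h import *
c=(.5337,.389,.0624);R=Rt(3.5,18.5)
go((disc_tcp(c,.026)+[-.04,-.05,.22],R),(disc_tcp(c,.1),R),(disc_tcp(c,.026),R))
E
```

```text
t 17.07 tcp [ 0.5526 -0.3974  0.3156] axes x,y [ 0.018  1.    -0.002] [ 1.    -0.018 -0.002] w 0.237 F [ 0.5  1.  -0.3] g 0.0
[0.7345, -0.0804, 0.0076, -0.325, 0.0143, -0.0783]
[0.7836, -0.0644, 0.1573, -0.325, 0.0143, -0.0783]
[0.7856, -0.0409, 0.2274, -0.325, 0.0143, -0.0783]
```

Call:
jog_arm:
  deltas:
    - [0.734,-0.08,0.008,-0.323,0.014,-0.078,24]
    - [0.734,-0.08,0.008,-0.323,0.014,-0.078,24]
    - [0.734,-0.08,0.008,-0.323,0.014,-0.078,24]
    - [0.734,-0.08,0.008,-0.323,0.014,-0.078,24]
    - [0.734,-0.08,0.008,-0.323,0.014,-0.078,24]
    - [0.734,-0.08,0.008,-0.323,0.014,-0.078,24]
    - [0.734,-0.08,0.008,-0.323,0.014,-0.078,24]
    - [0.734,-0.08,0.008,-0.323,0.014,-0.078,24]
    - [0.734,-0.08,0.008,-0.323,0.014,-0.078,24]
    - [0.734,-0.08,0.008,-0.323,0.014,-0.078,24]
    - [0.734,-0.08,0.008,-0.323,0.014,-0.078,24]
    - [0.734,-0.08,0.008,-0.323,0.014,-0.078,24]
    - [0.734,-0.08,0.008,-0.323,0.014,-0.078,24]
    - [0.784,-0.064,0.157,-0.323,0.014,-0.078,24]
    - [0.784,-0.064,0.157,-0.323,0.014,-0.078,24]
    - [0.784,-0.064,0.157,-0.323,0.014,-0.078,24]
    - [0.784,-0.064,0.157,-0.323,0.014,-0.078,24]
    - [0.784,-0.064,0.157,-0.323,0.014,-0.078,24]
    - [0.784,-0.064,0.157,-0.323,0.014,-0.078,24]

```text
time: 19.45
tcp_pos: [0.5035, 0.3871, 0.1596]
ee_rot: [0.677, 0.719, 0.117, 0.11]
contact_force: [0.0, 0.1, 1.1]
width: 0.241
grip_force: 0.0
```

```bash
python3 - <<'E'
from h import *
c=(.5337,.389,.0624);R=Rt(3.5,18.5)
go((disc_tcp(c,.026),R));snap('wrist','w7')
E
```

```text
t 19.45 tcp [0.5035 0.3871 0.1596] axes x,y [-0.06   0.998  0.001] [0.947 0.057 0.317] w 0.241 F [0.  0.1 1.1] g 0.0
[-0.0, -0.0021, 0.0758, 0.0001, -0.0009, -0.0013]
```

Call:
jog_arm:
  deltas:
    - [0,-0.001,0.03,0,0,0,24]
    - [0,-0.001,0.055,0,0,0,24]
    - [0,-0.001,0.075,0,0,0,24]
    - [0,-0.001,0.075,0,0,0,24]
    - [0,-0.001,0.075,0,0,0,0]
    - [0,-0.001,0.075,0,0,0,0]
    - [0,-0.001,0.075,0,0,0,0]
    - [0,-0.001,0.075,0,0,0,0]

```text
time: 20.5
tcp_pos: [0.5258, 0.389, 0.0869]
ee_rot: [0.676, 0.719, 0.117, 0.11]
contact_force: [1.4, 0.5, 1.9]
width: 0.082
grip_force: 61.9
```

```bash
python3 - <<'E'
from h import *
c=(.5337,.389,.0624);R=Rt(3.5,18.5);s,_=pose();print('u',(s['tcp_pos']-c)@-R[:,2])
p=s['tcp_pos']-R[:,2]*.2
go((p,R),(slot(0,.30),Rt(RY)))
E
```

```text
t 20.5 tcp [0.5258 0.389  0.0869] axes x,y [-0.061  0.998  0.001] [0.947 0.058 0.317] w 0.082 F [1.4 0.5 1.9] g 61.9
u 0.025721606662595826
t 20.5 tcp [0.5258 0.389  0.0869] axes x,y [-0.061  0.998  0.001] [0.947 0.058 0.317] w 0.082 F [1.4 0.5 1.9] g 61.9
[0.0001, -0.0002, -0.2, -0.0008, -0.0005, -0.0003]
[-0.7831, 0.0115, -0.2213, 0.3219, -0.0132, 0.0777]
```

Call:
jog_arm:
  deltas:
    - [0,0,-0.05,0,0,0,0]
    - [0,0,-0.1,0,0,0,0]
    - [0,0,-0.15,0,0,0,0]
    - [0,0,-0.2,0,0,0,0]
    - [-0.783,0.011,-0.221,0.323,-0.013,0.078,0]
    - [-0.783,0.011,-0.221,0.323,-0.013,0.078,0]
    - [-0.783,0.011,-0.221,0.323,-0.013,0.078,0]
    - [-0.783,0.011,-0.221,0.323,-0.013,0.078,0]
    - [-0.783,0.011,-0.221,0.323,-0.013,0.078,0]
    - [-0.783,0.011,-0.221,0.323,-0.013,0.078,0]
    - [-0.783,0.011,-0.221,0.323,-0.013,0.078,0]
    - [-0.783,0.011,-0.221,0.323,-0.013,0.078,0]
    - [-0.783,0.011,-0.221,0.323,-0.013,0.078,0]
    - [-0.783,0.011,-0.221,0.323,-0.013,0.078,0]
    - [-0.783,0.011,-0.221,0.323,-0.013,0.078,0]
    - [-0.783,0.011,-0.221,0.323,-0.013,0.078,0]
    - [-0.783,0.011,-0.221,0.323,-0.013,0.078,0]
    - [-0.783,0.011,-0.221,0.323,-0.013,0.078,0]
    - [-0.783,0.011,-0.221,0.323,-0.013,0.078,0]
    - [-0.783,0.011,-0.221,0.323,-0.013,0.078,0]

```text
time: 23.0
tcp_pos: [0.5139, -0.3952, 0.2996]
ee_rot: [0.713, 0.701, -0.001, -0.001]
contact_force: [0.5, -0.2, -1.6]
width: 0.084
grip_force: 62.9
```

```bash
python3 - <<'E'
from h import *
go((slot(0,.162),Rt(RY)),(slot(0,.0955),Rt(RY)))
E
```

```text
t 23.0 tcp [ 0.5139 -0.3952  0.2996] axes x,y [ 0.017  1.    -0.   ] [ 1.    -0.017 -0.002] w 0.084 F [ 0.5 -0.2 -1.6] g 62.9
[-0.0011, 0.001, 0.1376, -0.0023, 0.0003, 0.0006]
[-0.0011, 0.0011, 0.2041, -0.0023, 0.0003, 0.0006]
```

Call:
jog_arm:
  deltas:
    - [0,0.001,0.06,0,0,0,0]
    - [-0.001,0.001,0.12,0,0,0,0]
    - [-0.001,0.001,0.138,0,0,0,0]
    - [-0.001,0.001,0.138,0,0,0,0]
    - [-0.001,0.001,0.16,0,0,0,0]
    - [-0.001,0.001,0.18,0,0,0,0]
    - [-0.001,0.001,0.195,0,0,0,0]
    - [-0.001,0.001,0.204,0,0,0,0]
    - [-0.001,0.001,0.204,0,0,0,0]

```text
time: 24.12
tcp_pos: [0.5142, -0.3976, 0.0952]
ee_rot: [0.713, 0.701, -0.001, -0.001]
contact_force: [0.8, -0.1, -0.5]
width: 0.08
grip_force: 63.0
```

Call:
jog_arm:
  deltas:
    - [0,0,0.001,0,0,0,24]
    - [0,0,0.001,0,0,0,24]
    - [0,0,0.001,0,0,0,24]
    - [0,0,-0.05,0,0,0,24]
    - [0,0,-0.1,0,0,0,24]
    - [0,0,-0.16,0,0,0,24]
    - [0,0,-0.22,0,0,0,24]
    - [0,0,-0.22,0,0,0,24]
    - [0,0,-0.22,0,0,0,24]

```text
time: 25.25
tcp_pos: [0.5145, -0.3973, 0.3153]
ee_rot: [0.713, 0.701, -0.001, -0.001]
contact_force: [0.1, 0.9, -1.0]
width: 0.24
grip_force: 0.0
```

```bash
python3 - <<'E'
from h import *
c=(.5717,.391,.0624);R=Rt(3.5,18.5)
go((disc_tcp(c,.026)+[-.04,-.05,.22],R),(disc_tcp(c,.1),R),(disc_tcp(c,.026),R))
E
```

```text
t 25.25 tcp [ 0.5145 -0.3973  0.3153] axes x,y [ 0.018  1.    -0.001] [ 1.    -0.018 -0.002] w 0.24 F [ 0.1  0.9 -1. ] g 0.0
[0.7379, -0.0043, 0.0078, -0.3249, 0.0133, -0.0783]
[0.7868, 0.0117, 0.1576, -0.3249, 0.0133, -0.0783]
[0.7887, 0.0352, 0.2277, -0.3249, 0.0133, -0.0783]
```

Call:
jog_arm:
  deltas:
    - [0.738,-0.004,0.008,-0.323,0.013,-0.078,24]
    - [0.738,-0.004,0.008,-0.323,0.013,-0.078,24]
    - [0.738,-0.004,0.008,-0.323,0.013,-0.078,24]
    - [0.738,-0.004,0.008,-0.323,0.013,-0.078,24]
    - [0.738,-0.004,0.008,-0.323,0.013,-0.078,24]
    - [0.738,-0.004,0.008,-0.323,0.013,-0.078,24]
    - [0.738,-0.004,0.008,-0.323,0.013,-0.078,24]
    - [0.738,-0.004,0.008,-0.323,0.013,-0.078,24]
    - [0.738,-0.004,0.008,-0.323,0.013,-0.078,24]
    - [0.738,-0.004,0.008,-0.323,0.013,-0.078,24]
    - [0.738,-0.004,0.008,-0.323,0.013,-0.078,24]
    - [0.738,-0.004,0.008,-0.323,0.013,-0.078,24]
    - [0.738,-0.004,0.008,-0.323,0.013,-0.078,24]
    - [0.787,0.012,0.158,-0.323,0.013,-0.078,24]
    - [0.787,0.012,0.158,-0.323,0.013,-0.078,24]
    - [0.787,0.012,0.158,-0.323,0.013,-0.078,24]
    - [0.787,0.012,0.158,-0.323,0.013,-0.078,24]
    - [0.787,0.012,0.158,-0.323,0.013,-0.078,24]
    - [0.787,0.012,0.158,-0.323,0.013,-0.078,24]

```text
time: 27.62
tcp_pos: [0.5413, 0.389, 0.159]
ee_rot: [0.677, 0.719, 0.118, 0.11]
contact_force: [-0.4, -0.1, 0.8]
width: 0.237
grip_force: 0.0
```

```bash
python3 - <<'E'
from h import *
c=(.5717,.391,.0624);R=Rt(3.5,18.5)
go((disc_tcp(c,.026),R));
E
```

```text
t 27.62 tcp [0.5413 0.389  0.159 ] axes x,y [-0.06   0.998  0.001] [0.947 0.057 0.317] w 0.237 F [-0.4 -0.1  0.8] g 0.0
[0.0001, -0.0018, 0.0752, 0.0002, -0.0009, -0.0012]
```

Call:
jog_arm:
  deltas:
    - [0,-0.001,0.03,0,0,0,24]
    - [0,-0.001,0.055,0,0,0,24]
    - [0,-0.001,0.075,0,0,0,24]
    - [0,-0.001,0.075,0,0,0,24]
    - [0,-0.001,0.075,0,0,0,0]
    - [0,-0.001,0.075,0,0,0,0]
    - [0,-0.001,0.075,0,0,0,0]
    - [0,-0.001,0.075,0,0,0,0]

```text
time: 28.62
tcp_pos: [0.5638, 0.3908, 0.0864]
ee_rot: [0.676, 0.719, 0.117, 0.11]
contact_force: [2.0, -0.4, 2.3]
width: 0.082
grip_force: 62.0
```

```bash
python3 - <<'E'
from h import *
c=(.5717,.391,.0624);R=Rt(3.5,18.5);s,_=pose();print('u',(s['tcp_pos']-c)@-R[:,2])
go((slot(-.038,.30),Rt(RY)))
E
```

```text
t 28.62 tcp [0.5638 0.3908 0.0864] axes x,y [-0.061  0.998  0.001] [0.947 0.058 0.317] w 0.082 F [ 2.  -0.4  2.3] g 62.0
u 0.025262607009777668
t 28.62 tcp [0.5638 0.3908 0.0864] axes x,y [-0.061  0.998  0.001] [0.947 0.058 0.317] w 0.082 F [ 2.  -0.4  2.3] g 62.0
[-0.7796, -0.0603, -0.2459, 0.3223, -0.0133, 0.0776]
```

Call:
jog_arm:
  deltas:
    - [0,0,-0.05,0,0,0,0]
    - [0,0,-0.1,0,0,0,0]
    - [0,0,-0.15,0,0,0,0]
    - [0,0,-0.2,0,0,0,0]
    - [-0.78,-0.06,-0.246,0.323,-0.013,0.078,0]
    - [-0.78,-0.06,-0.246,0.323,-0.013,0.078,0]
    - [-0.78,-0.06,-0.246,0.323,-0.013,0.078,0]
    - [-0.78,-0.06,-0.246,0.323,-0.013,0.078,0]
    - [-0.78,-0.06,-0.246,0.323,-0.013,0.078,0]
    - [-0.78,-0.06,-0.246,0.323,-0.013,0.078,0]
    - [-0.78,-0.06,-0.246,0.323,-0.013,0.078,0]
    - [-0.78,-0.06,-0.246,0.323,-0.013,0.078,0]
    - [-0.78,-0.06,-0.246,0.323,-0.013,0.078,0]
    - [-0.78,-0.06,-0.246,0.323,-0.013,0.078,0]
    - [-0.78,-0.06,-0.246,0.323,-0.013,0.078,0]
    - [-0.78,-0.06,-0.246,0.323,-0.013,0.078,0]
    - [-0.78,-0.06,-0.246,0.323,-0.013,0.078,0]
    - [-0.78,-0.06,-0.246,0.323,-0.013,0.078,0]
    - [-0.78,-0.06,-0.246,0.323,-0.013,0.078,0]
    - [-0.78,-0.06,-0.246,0.323,-0.013,0.078,0]

```text
time: 31.12
tcp_pos: [0.4765, -0.395, 0.3002]
ee_rot: [0.713, 0.701, -0.001, -0.001]
contact_force: [-0.5, 0.4, -0.5]
width: 0.081
grip_force: 63.7
```

```bash
python3 - <<'E'
from h import *
go((slot(-.038,.162),Rt(RY)),(slot(-.038,.0955),Rt(RY)))
E
```

```text
t 31.12 tcp [ 0.4765 -0.395   0.3002] axes x,y [ 0.017  1.    -0.   ] [ 1.    -0.017 -0.002] w 0.081 F [-0.5  0.4 -0.5] g 63.7
[-0.0007, 0.0004, 0.1382, -0.0023, 0.0002, 0.0006]
[-0.0007, 0.0005, 0.2047, -0.0023, 0.0002, 0.0006]
```

Call:
jog_arm:
  deltas:
    - [0,0.0005,0.06,0,0,0,0]
    - [0,0.0005,0.12,0,0,0,0]
    - [0,0.0005,0.138,0,0,0,0]
    - [0,0.0005,0.138,0,0,0,0]
    - [0,0.0005,0.16,0,0,0,0]
    - [0,0.0005,0.18,0,0,0,0]
    - [0,0.0005,0.195,0,0,0,0]
    - [0,0.0005,0.204,0,0,0,0]
    - [0,0.0005,0.204,0,0,0,0]

```text
time: 32.25
tcp_pos: [0.4765, -0.3965, 0.0964]
ee_rot: [0.713, 0.701, -0.001, -0.0]
contact_force: [-0.1, -0.5, -0.6]
width: 0.085
grip_force: 63.7
```

Call:
jog_arm:
  deltas:
    - [0,0,0.001,0,0,0,24]
    - [0,0,0.001,0,0,0,24]
    - [0,0,0.001,0,0,0,24]
    - [0,0,-0.05,0,0,0,24]
    - [0,0,-0.1,0,0,0,24]
    - [0,0,-0.16,0,0,0,24]
    - [0,0,-0.22,0,0,0,30]
    - [0.3,0.11,-0.3,0,0,-0.017,30]
    - [0.3,0.11,-0.3,0,0,-0.017,30]
    - [0.3,0.11,-0.3,0,0,-0.017,30]
    - [0.3,0.11,-0.3,0,0,-0.017,30]
    - [0.3,0.11,-0.3,0,0,-0.017,30]
    - [0.3,0.11,-0.3,0,0,-0.017,30]
    - [0.3,0.11,-0.3,0,0,-0.017,30]
    - [0.3,0.11,-0.3,0,0,-0.017,30]
    - [0.3,0.11,-0.3,0,0,-0.017,30]

```text
time: 34.25
tcp_pos: [0.5918, -0.0998, 0.3953]
ee_rot: [0.708, 0.706, -0.001, -0.001]
contact_force: [0.5, 0.0, 0.3]
width: 0.301
grip_force: 0.0
```

```bash
python3 - <<'E'
from h import *
pose();snap('wrist','w8');snap('side','d8');snap('scene','s8')
P,im=wcloud('w8')
q=sel(P,im,.07,.08,(.4,.1),(.6,.3),lambda h:h[...,1]<90);print('tube',rect(q))
def circ(q,r):
    from scipy.optimize import least_squares
    return least_squares(lambda c:np.hypot(q[:,0]-c[0],q[:,1]-c[1])-c[2],[.617,0,r],loss='soft_l1',f_scale=.002).x
q=sel(P,im,.166,.174,(.5,-.12),(.75,.12),lambda h:h[...,1]<80);print('collar',len(q),circ(q,.07),rect(q))
q=sel(P,im,.06,.09,(.4,-.12),(.75,.12),lambda h:(h[...,1]<60)&(h[...,2]>120));print('base',rect(q))
q=sel(P,im,.09,.1,(.4,-.12),(.6,.12),lambda h:(h[...,1]<60)&(h[...,2]>120));print('deck',rect(q))
q=sel(P,im,.105,.118,(.4,-.12),(.6,.12),lambda h:((h[...,0]<8)|(h[...,0]>172))&(h[...,1]>120));print('button',len(q),rect(q),q[:,2].max())
for n,l,h in(('orange',8,22),('green',45,90)):
  for z0,z1 in((.14,.176),):
    q=sel(P,im,z0,z1,(.5,-.12),(.75,.12),lambda H:(H[...,0]>l)&(H[...,0]<h)&(H[...,1]>120)&(H[...,2]>80));print(n,len(q))
    for s in(-1,1):
        m=q[(q[:,1] if n=='orange' else q[:,0]-.617)*s>0];print(m.mean(0) if len(m) else None,len(m))
E
```

```text
t 34.25 tcp [ 0.5918 -0.0998  0.3953] axes x,y [ 0.003  1.    -0.001] [ 1.    -0.003 -0.003] w 0.301 F [0.5 0.  0.3] g 0.0
tube (0, array([0., 0.]), array([0., 0.]), 0.0)
collar 5671 [ 0.61539665 -0.00344539  0.07029473] (5671, array([615.5,  -3.5]), array([153.9, 154.6]), 57.2)
base (7326, array([580.9,  -9.4]), array([229.3, 159.4]), 8.3)
deck (4771, array([539.2, -15.4]), array([139.2, 154.7]), 8.4)
button 447 (447, array([499.9, -41.3]), array([27.7, 26.5]), 8.7) 0.11705688515657792
orange 100
[ 0.61364422 -0.08171052  0.16917899] 54
[0.61717514 0.07557573 0.16919804] 46
green 49
[ 0.53741582 -0.01585115  0.16952719] 23
[0.69348911 0.00807129 0.16927491] 26
```

View pics/w8.png

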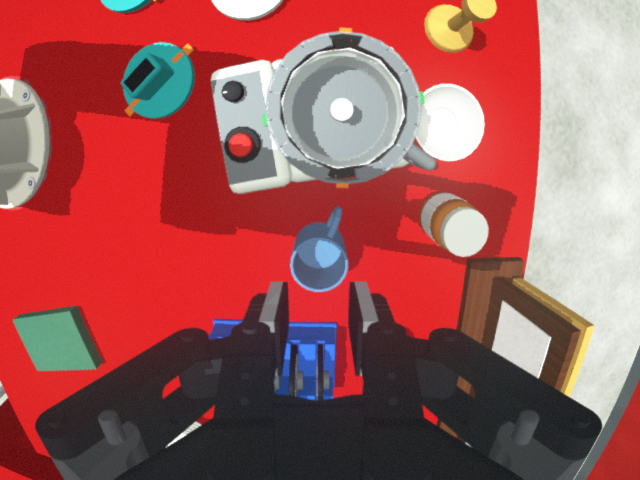

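The processor is at about (345,108). The orange gates are at (346,30) and (342,185), the green marks at (266,120) and (421,98), and the red button at (242,144). Discs stand in the rack. Next I'll check the lid from above with the gripper turned.

Call:
jog_arm:
  deltas:
    - [0.299,-0.142,0.095,0,0,1.524,60]
    - [0.299,-0.142,0.095,0,0,1.524,60]
    - [0.299,-0.142,0.095,0,0,1.524,60]
    - [0.299,-0.142,0.095,0,0,1.524,60]
    - [0.299,-0.142,0.095,0,0,1.524,60]
    - [0.299,-0.142,0.095,0,0,1.524,60]
    - [0.299,-0.142,0.095,0,0,1.524,60]
    - [0.299,-0.142,0.095,0,0,1.524,60]
    - [0.299,-0.142,0.095,0,0,1.524,60]
    - [0.299,-0.142,0.095,0,0,1.524,60]
    - [0.299,-0.142,0.095,0,0,1.524,60]

```text
time: 35.78
tcp_pos: [0.4506, 0.2006, 0.3009]
ee_rot: [1.0, 0.024, -0.001, 0.0]
contact_force: [-0.6, -0.3, -0.5]
width: 0.598
grip_force: 0.0
```

```bash
python3 - <<'E'
from h import *
pose();im=snap('wrist','w9')
P,_=wcloud('w9')
q=sel(P,im,.07,.08,(.35,.08),(.65,.32),lambda h:h[...,1]<90);r=rect(q);print('tube',r)
q=sel(P,im,.014,.026,(.35,.1),(.65,.3),lambda h:(h[...,1]<60)&(h[...,2]>130));print(cv2.minEnclosingCircle((q[:,:2]*1000).astype(np.float32)))
q=sel(P,im,.005,.025,(.35,.08),(.65,.32),lambda h:(h[...,0]>8)&(h[...,0]<22)&(h[...,1]>130));print(rect(q))
yaw=r[3] if r[2][0]>r[2][1] else r[3]-90;print('yaw',yaw);c=r[1]/1000
R=Rt(yaw-90);go((np.r_[c,.14],R),(np.r_[c,.028],R))
s=snap('scene','s9')
cv2.imwrite('pics/mix.png',np.hstack([cv2.resize(im,(400,300)),cv2.resize(s[190:300,120:266],(400,300))]))
E
```

```text
t 35.77 tcp [0.4506 0.2006 0.3009] axes x,y [ 0.999  0.047 -0.002] [ 0.047 -0.999  0.001] w 0.598 F [-0.6 -0.3 -0.5] g 0.0
tube (1988, array([504.9, 148.2]), array([290.1, 136.3]), 0.0)
((489.3363952636719, 198.8243865966797), 58.232139587402344)
(798, array([454.5, 201.9]), array([209.2, 227.2]), 3.5)
yaw 0.0
t 35.83 tcp [0.4506 0.2006 0.3009] axes x,y [ 0.999  0.047 -0.002] [ 0.047 -0.999  0.001] w 0.6 F [-0.2 -0.3 -0.5] g 0.0
[0.0521, 0.0548, 0.1608, 0.0006, 0.0021, 0.0469]
[0.0524, 0.0547, 0.2728, 0.0006, 0.0021, 0.0469]
```

View pics/mix.png

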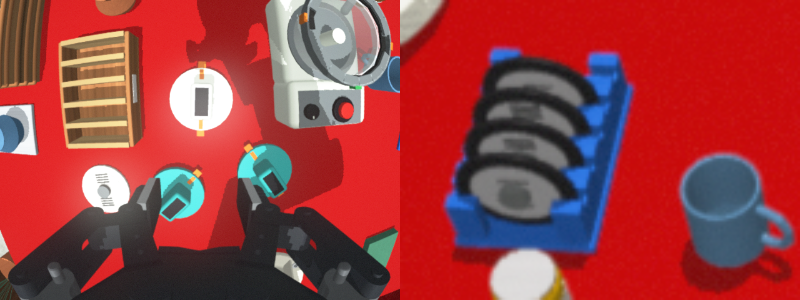

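The box is empty and four discs stand in the rack. The white lid is still in place at (200,97) in the left half, clear of the turquoise ones.

```bash
python3 - <<'E'
from h import *
P,im=wcloud('w9')
q=sel(P,im,.07,.08,(.44,.15),(.54,.25),lambda h:h[...,1]<90);r=rect(q);print('tube',r)
yaw=r[3] if r[2][0]>r[2][1] else r[3]-90;c=r[1]/1000
R=Rt(yaw-90);go((np.r_[c,.14],R),(np.r_[c,.028],R))
q=sel(P,im,.03,.08,(.3,.0),(.6,.35),lambda h:(h[...,0]>80)&(h[...,0]<100)&(h[...,1]>120))
for s in(.16,):
  for m in(q[q[:,1]<s],q[q[:,1]>s]): print(m.min(0),m.max(0))
E
```

```text
tube (1969, array([489.8, 198.7]), array([58.7, 36.1]), 2.4)
t 35.88 tcp [0.4506 0.2007 0.3009] axes x,y [ 0.999  0.047 -0.002] [ 0.047 -0.999  0.001] w 0.601 F [ 0.2 -0.8  1.4] g 0.0
[0.0394, 0.0037, 0.1608, 0.0005, 0.0021, 0.0048]
[0.0396, 0.0036, 0.2728, 0.0005, 0.0021, 0.0048]
[0.32465401 0.03453938 0.03013833] [0.38506703 0.09242228 0.07671136]
[0.30001719 0.20958379 0.03279612] [0.32831391 0.26008317 0.07628547]
```

Call:
jog_arm:
  deltas:
    - [0.0395,0.0037,0.06,0,0,0.005,60]
    - [0.0395,0.0037,0.12,0,0,0.005,60]
    - [0.0395,0.0037,0.17,0,0,0.005,60]
    - [0.0395,0.0037,0.21,0,0,0.005,60]
    - [0.0395,0.0037,0.25,0,0,0.005,60]
    - [0.0395,0.0037,0.273,0,0,0.005,60]
    - [0.0395,0.0037,0.273,0,0,0.005,60]
    - [0.0395,0.0037,0.273,0,0,0.005,0]
    - [0.0395,0.0037,0.273,0,0,0.005,0]
    - [0.0395,0.0037,0.273,0,0,0.005,0]
    - [0.0395,0.0037,0.273,0,0,0.005,0]
  force: 100

```text
time: 37.25
tcp_pos: [0.4902, 0.199, 0.0287]
ee_rot: [1.0, 0.02, -0.0, 0.0]
contact_force: [-1.1, -0.1, 7.4]
width: 0.409
grip_force: 99.9
```

```bash
python3 - <<'E'
from h import *
s,R=pose();PC=np.array([.6155,-.0035])
Rg=Rt(8.6-10)
go(((*s['tcp_pos'][:2],.33),R),(np.r_[PC,.33],Rg))
E
```

```text
t 37.25 tcp [0.4902 0.199  0.0287] axes x,y [ 0.999  0.041 -0.001] [ 0.041 -0.999  0.   ] w 0.409 F [-1.1 -0.1  7.4] g 99.9
t 37.25 tcp [0.4902 0.199  0.0287] axes x,y [ 0.999  0.041 -0.001] [ 0.041 -0.999  0.   ] w 0.409 F [-1.1 -0.1  7.4] g 99.9
[-0.0002, 0.0, -0.3013, 0.0, 0.0, 0.0]
[0.1167, 0.2075, -0.3013, -0.0004, 0.0005, -1.5055]
```

Call:
jog_arm:
  deltas:
    - [0,0,-0.05,0,0,0,0]
    - [0,0,-0.11,0,0,0,0]
    - [0,0,-0.17,0,0,0,0]
    - [0,0,-0.23,0,0,0,0]
    - [0,0,-0.27,0,0,0,0]
    - [0.117,0.2075,-0.27,0,0,-1.5055,0]
    - [0.117,0.2075,-0.27,0,0,-1.5055,0]
    - [0.117,0.2075,-0.27,0,0,-1.5055,0]
    - [0.117,0.2075,-0.27,0,0,-1.5055,0]
    - [0.117,0.2075,-0.27,0,0,-1.5055,0]
    - [0.117,0.2075,-0.27,0,0,-1.5055,0]
    - [0.117,0.2075,-0.27,0,0,-1.5055,0]
    - [0.117,0.2075,-0.27,0,0,-1.5055,0]
    - [0.117,0.2075,-0.27,0,0,-1.5055,0]
    - [0.117,0.2075,-0.22,0,0,-1.5055,0]
    - [0.117,0.2075,-0.19,0,0,-1.5055,0]
    - [0.117,0.2075,-0.19,0,0,-1.5055,0]
    - [0.117,0.2075,-0.19,0,0,-1.5055,0]

```text
time: 39.5
tcp_pos: [0.616, -0.0037, 0.2189]
ee_rot: [0.716, 0.698, -0.0, -0.0]
contact_force: [1.1, -1.0, -1.8]
width: 0.41
grip_force: 100.9
```

```bash
python3 - <<'E'
from h import *
PC=np.array([.6155,-.0035]);go((np.r_[PC,.19],Rt(-1.4)),(np.r_[PC,.1525+.0287],Rt(-1.4)))
a=snap('wrist','w10');b=snap('side','d10')
P,im=wcloud('w10')
q=sel(P,im,.166,.174,(.5,-.12),(.75,.12),lambda h:(h[...,1]<80))
cv2.imwrite('pics/mix2.png',np.hstack([cv2.resize(a[100:460,140:500],(400,400)),cv2.resize(b[150:300,220:370],(400,400))]))
E
```

```text
t 39.5 tcp [ 0.616  -0.0037  0.2189] axes x,y [ 0.024  1.    -0.001] [ 1.    -0.024 -0.001] w 0.41 F [ 1.1 -1.  -1.8] g 100.9
[0.0002, -0.0005, 0.0289, -0.0007, 0.0007, -0.0]
[0.0002, -0.0005, 0.0377, -0.0007, 0.0007, -0.0]
```

View pics/mix2.png

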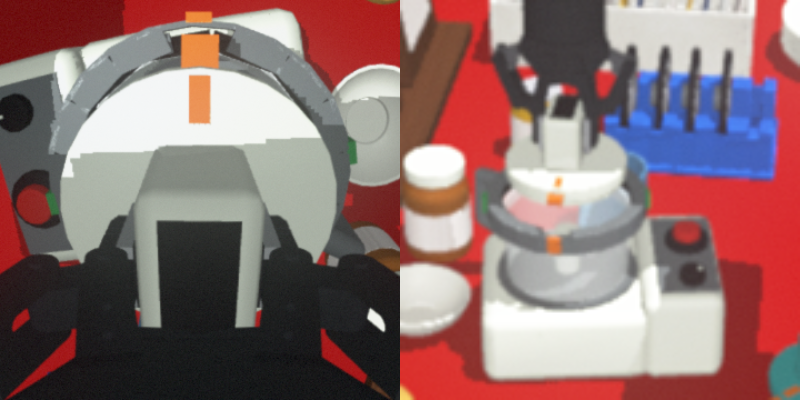

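The lug at (200,50) lines up with the gate and orange mark at (199,17). I'll lower the lid.

Call:
jog_arm:
  deltas:
    - [0,0,0.01,0,0,0,0]
    - [0,0,0.018,0,0,0,0]
    - [0,0,0.024,0,0,0,0]
    - [0,0,0.028,0,0,0,0]
    - [0,0,0.032,0,0,0,0]
    - [0,0,0.036,0,0,0,0]
    - [0,0,0.037,0,0,0,0]
    - [0,0,0.037,0,0,0,0]

```text
time: 40.6
tcp_pos: [0.6153, -0.0037, 0.1809]
ee_rot: [0.716, 0.698, -0.001, -0.0]
contact_force: [-1.6, 0.7, 0.1]
width: 0.41
grip_force: 101.1
```

Call:
jog_arm:
  deltas:
    - [0,0,0.002,0,0,0,0]
    - [0,0,0.0035,0,0,0,0]
    - [0,0,0.0035,0,0,0,0]
    - [0,0,0.0035,0,0,0,0]

```text
time: 41.1
tcp_pos: [0.6154, -0.0037, 0.1774]
ee_rot: [0.716, 0.698, -0.001, -0.0]
contact_force: [-1.7, 0.6, 4.4]
width: 0.411
grip_force: 101.2
```

Call:
jog_arm:
  deltas:
    - [0,0,0,0,0,0.1,0]
    - [0,0,0,0,0,0.2,0]
    - [0,0,0,0,0,0.3,0]
    - [0,0,0,0,0,0.4,0]
    - [0,0,0,0,0,0.4,0]

```text
time: 41.72
tcp_pos: [0.6158, -0.0038, 0.1775]
ee_rot: [0.84, 0.542, -0.001, 0.0]
contact_force: [0.6, -0.2, 4.1]
width: 0.407
grip_force: 101.8
```

```bash
python3 - <<'E'
from h import *
s,R=pose();print(s['wrist_torque'],np.degrees(np.arctan2(R[1,1],R[0,1])))
im=snap('wrist','w11');cv2.imwrite('pics/w11c.png',cv2.resize(im[80:380,120:520],(600,450)))
E
```

```text
t 41.73 tcp [ 0.6158 -0.0038  0.1775] axes x,y [ 0.412  0.911 -0.001] [ 0.911 -0.412 -0.001] w 0.407 F [ 0.6 -0.2  4.1] g 101.8
[-0.09253299 -0.08235713 -0.29018267] -24.301345865555305
```

View pics/w11c.png

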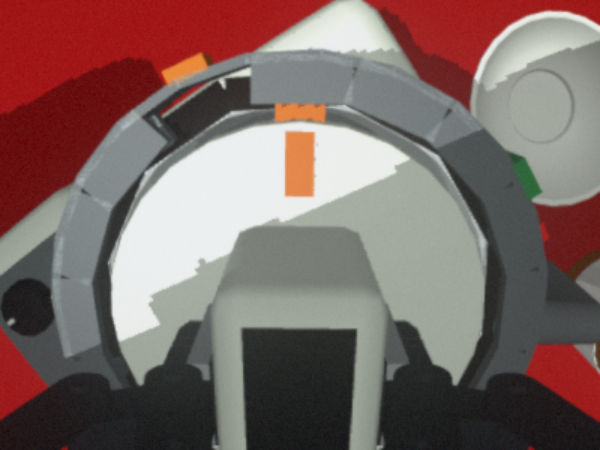

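The lug is under the ledge and turning (0.29 N m). I'll continue to the green mark.

Call:
jog_arm:
  deltas:
    - [0,0,0,0,0,0.1,0]
    - [0,0,0,0,0,0.2,0]
    - [0,0,0,0,0,0.3,0]
    - [0,0,0,0,0,0.4,0]
    - [0,0,0,0,0,0.5,0]
    - [0,0,0,0,0,0.6,0]
    - [0,0,0,0,0,0.7,0]
    - [0,0,0,0,0,0.8,0]
    - [0,0,0,0,0,0.9,0]
    - [0,0,0,0,0,1.0,0]
    - [0,0,0,0,0,1.01,0]
    - [0,0,0,0,0,1.01,0]

```text
time: 43.28
tcp_pos: [0.6155, -0.0037, 0.1772]
ee_rot: [0.998, 0.069, -0.001, 0.0]
contact_force: [0.9, 0.6, 4.7]
width: 0.41
grip_force: 101.7
```

```bash
python3 - <<'E'
from h import *
s,R=pose();print(s['wrist_torque'],np.degrees(np.arctan2(R[1,1],R[0,1])))
im=snap('wrist','w12');cv2.imwrite('pics/w12c.png',cv2.resize(im[80:380,120:520],(600,450)))
E
```

```text
t 43.27 tcp [ 0.6155 -0.0037  0.1772] axes x,y [ 0.99   0.139 -0.002] [ 0.139 -0.99   0.   ] w 0.41 F [0.9 0.6 4.7] g 101.7
[-0.03030822 -0.13832475 -0.00229198] -82.03791093922328
```

View pics/w12c.png

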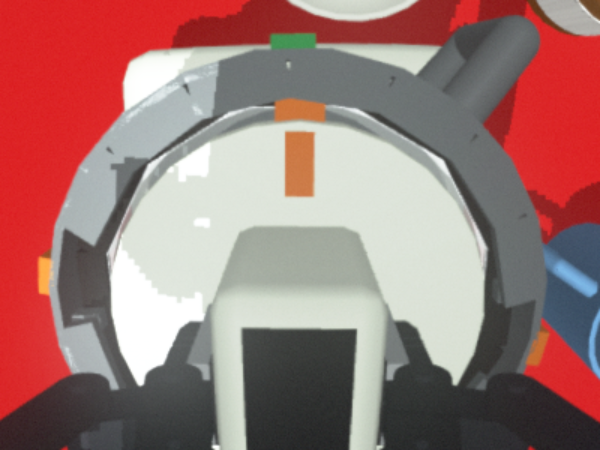

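The lug is at the green mark. I'll ease off, release and retreat.

Call:
jog_arm:
  deltas:
    - [0,0,-0.001,0,0,0,0]
    - [0,0,-0.001,0,0,0,0]
    - [0,0,-0.001,0,0,0,60]
    - [0,0,-0.001,0,0,0,60]
    - [0,0,-0.001,0,0,0,60]
    - [0,0,-0.001,0,0,0,60]
    - [0,0,-0.03,0,0,0,60]
    - [0,0,-0.08,0,0,0,60]
    - [0,0,-0.13,0,0,0,60]
    - [-0.07,0,-0.13,0,0,0,0]
    - [-0.07,0,-0.13,0,0,0,0]
    - [-0.07,0,-0.13,0,0,0,0]
    - [-0.07,0,-0.13,0,0,0,0]

```text
time: 44.95
tcp_pos: [0.5472, -0.0131, 0.3072]
ee_rot: [0.998, 0.068, -0.001, 0.0]
contact_force: [-1.1, -0.1, 0.4]
width: -0.002
grip_force: 0.0
```

```bash
python3 - <<'E'
from h import *
im=snap('wrist','w13');P,_=wcloud('w13')
q=sel(P,im,.215,.232,(.55,-.08),(.68,.08),lambda h:h[...,1]<90);print('tube',rect(q),np.median(q[:,2]))
q=sel(P,im,.166,.174,(.5,-.12),(.75,.12),lambda h:(h[...,1]<80));print('collar',rect(q),np.median(q[:,2]))
q=sel(P,im,.105,.118,(.4,-.12),(.56,.12),lambda h:((h[...,0]<8)|(h[...,0]>172))&(h[...,1]>120));print('button',rect(q) if len(q) else 0)
b=np.array([.498,-.0413]);R=Rt(98);R0=Rt(10)
go((np.r_[b,.30],R0),(np.r_[b,.30],R),(np.r_[b,.117],R))
E
```

```text
tube (5541, array([615.1,  -3.4]), array([60.3, 36.3]), 7.5) 0.22421207350963346
collar (21518, array([615.4,  -3.2]), array([154.1, 153.9]), 39.7) 0.16927670803727035
button (646, array([500.3, -41.8]), array([27. , 27.2]), 21.3)
t 45.0 tcp [ 0.5472 -0.013   0.307 ] axes x,y [ 0.991  0.136 -0.002] [ 0.136 -0.991  0.   ] w 0.003 F [0.  0.3 0.5] g 0.0
[-0.0525, 0.0213, 0.0072, -0.0014, 0.0019, -1.6089]
[-0.0525, 0.0213, 0.0072, 0.0033, -0.0005, 3.1384]
[-0.0521, 0.0212, 0.1902, 0.0033, -0.0005, 3.1384]
```

The lid is locked: the tube's top is at 0.224 m and its yaw of 7.5° is about 1° past the mark. Now the button, with closed fingers and the camera side turned away.

Call:
jog_arm:
  deltas:
    - [-0.052,0.021,0.007,0,0,-0.18,0]
    - [-0.052,0.021,0.007,0,0,-0.36,0]
    - [-0.052,0.021,0.007,0,0,-0.54,0]
    - [-0.052,0.021,0.007,0,0,-0.72,0]
    - [-0.052,0.021,0.007,0,0,-0.9,0]
    - [-0.052,0.021,0.007,0,0,-1.08,0]
    - [-0.052,0.021,0.007,0,0,-1.26,0]
    - [-0.052,0.021,0.007,0,0,-1.44,0]
    - [-0.052,0.021,0.007,0,0,-1.62,0]
    - [-0.052,0.021,0.007,0,0,-1.8,0]
    - [-0.052,0.021,0.007,0,0,-1.98,0]
    - [-0.052,0.021,0.007,0,0,-2.16,0]
    - [-0.052,0.021,0.007,0,0,-2.34,0]
    - [-0.052,0.021,0.007,0,0,-2.52,0]
    - [-0.052,0.021,0.007,0,0,-2.7,0]
    - [-0.052,0.021,0.007,0,0,-2.88,0]
    - [-0.052,0.021,0.007,0,0,-3.05,0]
    - [-0.052,0.021,0.007,0,0,-3.05,0]
    - [-0.052,0.021,0.007,0,0,-3.05,0]

```text
time: 47.38
tcp_pos: [0.4978, -0.041, 0.3002]
ee_rot: [-0.021, 1.0, -0.0, -0.001]
contact_force: [-0.6, -1.0, 0.7]
width: 0.001
grip_force: 0.0
```

```bash
python3 - <<'E'
from h import *
b=np.array([.498,-.0415]);s,R=pose();go((np.r_[b,.117],R),(np.r_[b,.105],R))
E
```

```text
t 47.38 tcp [ 0.4978 -0.041   0.3002] axes x,y [-0.999 -0.041  0.003] [-0.041  0.999 -0.   ] w 0.001 F [-0.6 -1.   0.7] g 0.0
t 47.38 tcp [ 0.4978 -0.041   0.3002] axes x,y [-0.999 -0.041  0.003] [-0.041  0.999 -0.   ] w 0.001 F [-0.6 -1.   0.7] g 0.0
[-0.0006, -0.0004, 0.1832, 0.0, 0.0, 0.0]
[-0.0006, -0.0004, 0.1952, 0.0, 0.0, 0.0]
```

Lower it to just above the button, press to about 105 mm, and check the force while it is down.

Call:
jog_arm:
  deltas:
    - [0,0,0.06,0,0,0,0]
    - [0,0,0.11,0,0,0,0]
    - [0,0,0.15,0,0,0,0]
    - [0,0,0.175,0,0,0,0]
    - [0,0,0.183,0,0,0,0]
    - [0,0,0.188,0,0,0,0]
    - [0,0,0.192,0,0,0,0]
    - [0,0,0.195,0,0,0,0]
    - [0,0,0.195,0,0,0,0]
    - [0,0,0.195,0,0,0,0]

```text
time: 48.62
tcp_pos: [0.4975, -0.0412, 0.1085]
ee_rot: [-0.022, 1.0, -0.0, -0.0]
contact_force: [-11.3, 1.0, 34.0]
width: -0.001
grip_force: 17.4
```

```bash
python3 - <<'E'
from h import *
a=snap('side','d14');b=snap('scene','s14');s,_=pose();print(s['wrist_torque'])
cv2.imwrite('pics/mix3.png',np.hstack([cv2.resize(a[150:300,220:370],(400,400),interpolation=cv2.INTER_CUBIC),cv2.resize(b[170:320,250:400],(400,400),interpolation=cv2.INTER_CUBIC)]))
E
```

```text
t 48.73 tcp [ 0.4975 -0.0412  0.1085] axes x,y [-0.999 -0.044  0.001] [-0.044  0.999 -0.001] w -0.002 F [-12.6   1.6  34.6] g 17.3
[0.23999932 2.15761124 0.00731898]
```

Call:
jog_arm:
  deltas:
    - [0,0,-0.005,0,0,0,0]
    - [0,0,-0.012,0,0,0,0]
    - [0,0,-0.012,0,0,0,0]

```text
time: 49.1
tcp_pos: [0.4981, -0.0412, 0.1184]
ee_rot: [-0.022, 1.0, -0.0, 0.0]
contact_force: [-0.2, -0.2, 0.2]
width: -0.002
grip_force: 0.0
```

View pics/mix3.png

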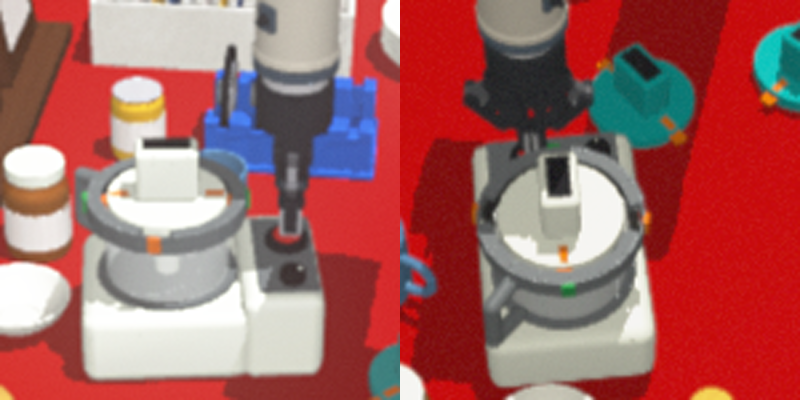

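Call:
jog_arm:
  deltas:
    - [-0.002,0,0.002,0,0,0,0]
    - [-0.002,0,0.003,0,0,0,0]
    - [-0.002,0,0.003,0,0,0,0]

```text
time: 49.48
tcp_pos: [0.4995, -0.0411, 0.1143]
ee_rot: [-0.022, 1.0, -0.0, -0.001]
contact_force: [1.0, 0.5, 2.2]
width: -0.001
grip_force: 0.9
```

Call:
jog_arm:
  deltas:
    - [0,0,0.002,0,0,0,0]
    - [0,0,0.002,0,0,0,0]

```text
time: 49.72
tcp_pos: [0.4995, -0.0411, 0.1124]
ee_rot: [-0.022, 1.0, -0.0, -0.001]
contact_force: [1.7, -0.5, 4.1]
width: 0.004
grip_force: 1.4
```

Call:
jog_arm:
  deltas:
    - [0,0,0.0015,0,0,0,0]
    - [0,0,0.0015,0,0,0,0]

```text
time: 49.98
tcp_pos: [0.4994, -0.0411, 0.111]
ee_rot: [-0.022, 1.0, -0.0, -0.001]
contact_force: [3.4, -0.4, 4.6]
width: -0.001
grip_force: 1.8
```

Call:
jog_arm:
  deltas:
    - [0,0,0.0015,0,0,0,0]
    - [0,0,0.0015,0,0,0,0]

```text
time: 50.22
tcp_pos: [0.4994, -0.0411, 0.1095]
ee_rot: [-0.022, 1.0, -0.0, -0.001]
contact_force: [2.8, 0.8, 4.1]
width: 0.002
grip_force: 2.3
```

Call:
jog_arm:
  deltas:
    - [0,0,0.001,0,0,0,0]
    - [0,0,0.001,0,0,0,0]

```text
time: 50.48
tcp_pos: [0.4995, -0.0411, 0.1089]
ee_rot: [-0.022, 1.0, -0.0, -0.001]
contact_force: [1.5, 0.5, 10.1]
width: -0.003
grip_force: 5.2
```

The force rises from 2 to 5 N over 6 mm and then goes hard at 0.109 m, so the button bottoms there and the first press was already full. I'll seat it fully, let go and retreat.

Call:
jog_arm:
  deltas:
    - [0,0,0.0006,0,0,0,0]
    - [0,0,0.0006,0,0,0,0]
    - [0,0,-0.004,0,0,0,0]
    - [0,0,-0.012,0,0,0,0]
    - [0,0,-0.05,0,0,0,0]
    - [0,0,-0.1,0,0,0,0]
    - [0,0,-0.16,0,0,0,0]
    - [0,0,-0.22,0,0,0,0]
    - [0.05,0,-0.26,0,0,0,0]
    - [0.1,0,-0.26,0,0,0,0]
    - [0.1,0,-0.26,0,0,0,0]
    - [0.1,0,-0.26,0,0,0,0]

```text
time: 51.98
tcp_pos: [0.3994, -0.0453, 0.3684]
ee_rot: [-0.022, 1.0, -0.0, -0.001]
contact_force: [0.5, 0.0, 0.7]
width: -0.004
grip_force: 0.0
```

```bash
python3 - <<'E'
from h import *
a=snap('scene','s20');b=snap('side','d20');pose()
for n in('s20','d20'):
    P,im=cloud(n);q=sel(P,im,.21,.235,(.55,-.08),(.68,.08),lambda h:h[...,1]<90);print('tube',rect(q),np.median(q[:,2]))
    q=sel(P,im,.1,.122,(.45,-.12),(.54,.12),lambda h:((h[...,0]<8)|(h[...,0]>172))&(h[...,1]>120));print('button z',np.median(q[:,2]),len(q))
cv2.imwrite('pics/mix4.png',np.hstack([cv2.resize(a[180:330,120:420],(800,400))[:, :500],cv2.resize(b[150:260,225:335],(300,300)).copy() if 0 else np.pad(cv2.resize(b[150:280,240:370],(300,300)),((0,100),(0,0),(0,0)))]))
E
```

```text
t 52.08 tcp [ 0.4001 -0.0453  0.3682] axes x,y [-0.999 -0.045  0.003] [-0.045  0.999 -0.   ] w -0.001 F [-1.1  0.   0.4] g 0.0
tube (344, array([616.5,  -4.6]), array([66., 36.]), 7.3) 0.22417226652017802
button z 0.11356425280205601 43
tube (265, array([615. ,   0.5]), array([57.9, 46. ]), 1.6) 0.22282968862175156
button z 0.11392679936907694 73
```

View pics/mix4.png

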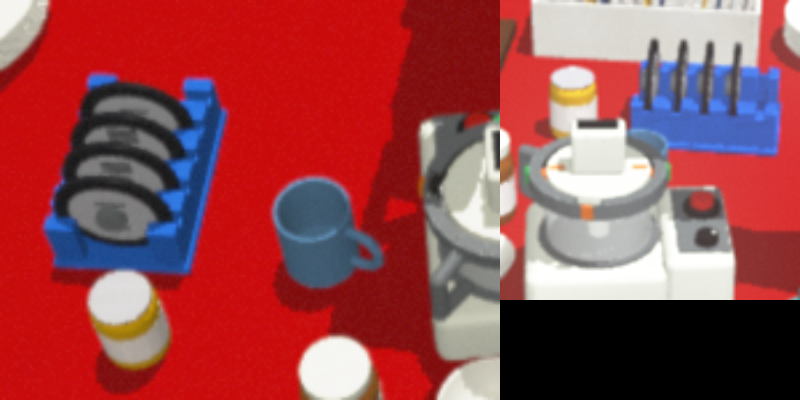

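The discs stand in four slots (left, 60–190), the lid is locked, and the button is back out at (702,200).

```bash
python3 -c "
from cell import finish_job
print(finish_job())"
```

```text
the job is handed in; nothing more can be done
None
```

I handed the job in at about 52 s: all four loose discs stand in the rack, one to a slot, the lid is locked within about 1° of the green marks, and after locking I pressed the pulse button right down twice (the second press to confirm full travel) and it sprang back.

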